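# Pack the glass jar between two boxes and close up the order

## Robot

A 6-joint arm with a two-finger parallel gripper is mounted at the origin on the work surface. World frame = base frame: x ahead of the robot, y to its left, z up, the work surface at z = 0. Lengths are in m, angles in rad, forces in N, time in s.
With the tool pointing down it reaches from about 0.225 to 0.875 m from the base axis. Payload 3.4 kg.
Tool frame: the origin (TCP) lies between the finger pads; the fingertips stand 11 mm ahead of it and the grasp point (between the pads) lies 8 mm behind it; z points along the fingers, y is the direction in which the jaws open and shut (so a half turn about z gives the same grasp; the last joint's range is limited). The gripper opens to 85 mm and grips with 20 to 120 N. Pads are 22 mm wide; open, the fingers measure 114 mm over their backs; the gripper's body (76 mm by 85 mm) begins 54 mm behind the grasp point. The pads swing forward as they close: fully open they stand 13 mm farther back than shut.
Start: joints at [1.129, 0.276, 1.505, -0, 1.361, -0.121], TCP at [0.181, 0.546, 0.242] pointing down, gripper open.
Joint ranges: [-2.89, 2.89], [-0.75, 2.08], [0.22, 2.7], [-1.18, 4.32], [0.11, 2.71], [-2.7, 2.7]. Speed limits (rad/s): [2.57, 2.57, 3.14, 3.14, 3.14, 3.14].

## Interface

Orientations are given as a unit quaternion [w, x, y, z].
In Python, from rig import manip gives the robot as it stands. The module is installed in compiled form; this text tells all that it offers.
- The arm moves only by the tool move_arm, never from a script. Its argument "series" is a list that holds one entry, the list of rows, each a list of 7 numbers: the shift along the world's x, y, z in m, then the turn, a rotation vector about the world's x, y, z in rad, then the finger opening in m, from 0 to 0.0854. A call has 1 to 20 rows; each row shifts and turns the commanded pose from where the row before left it; what a row does not reach is not made up. A row lasts 1/12 s, in which the tool goes at most 41.7 mm and 7.16 degrees, less where a joint would pass 70% of its speed; a pose out of reach is approached as far as the arm can. A call with a gripper value outside its range is refused whole. The fingers move at their own pace and stop on an object; "newtons" is the grip in N (left out, the last holds). Time passes only in rows, so rows that do not move let the fingers close. It gives the time, the measured TCP pose, the force and the opening at its end, in the units of the state.
- manip.get_state(): the state, without advancing time (a new reading comes with each control period).
- manip.get_image(name): name is "scene" or "side" or "wrist"; returns a dict with "color" (420x560x3 uint8, red, green, blue), "fx", "fy", "cx", "cy" (pixels), "R" (3x3) and "t" (3): a world point X has camera coordinates R X + t; the wrist camera has in their place "tool_from_camera" (4x4, takes a point from camera to tool coordinates, whose origin is the TCP and whose axes are the flange's). Camera axes: x right, y down, z forward; pixel columns grow to the right and rows downward; lengths in m; the calibration is good to about 2 mm. A picture is of the moment at which its call begins: read the wrist's pose just before it. There is no depth.
- manip.sign_off(): hands the job in, once; it reports no verdict.
The state is a dict: "clock": time; "qpos": joint angles; "qd": joint speeds; "effort": joint torques, N m; "position": TCP position; "ee_rot": TCP orientation; "contact_force": force on the tool from outside, world axes, zero at the start; "moment": the same for the moment, N m; "width": finger opening in m.
Only numpy, scipy, OpenCV 4.12 (cv2) and the standard library are available. Lean on these libraries where they do the work, as an engineer would, in place of code of your own. Each camera call takes 0.05 s, during which the arm holds its last target.

## Task

Finish packing this order into the open carton: stand the glass jar next to the tall box that is already packed and the loose upright box square on the jar's other side, all three in line along the middle of the carton with no more than a finger's width between neighbours, and then lay the long flat box across the tops of both boxes, centred over the jar and in line with the carton. Put the large tin in the middle of the low packed box and the small tin centred on top of the large one. Set the glass jar down gently and keep it upright, and leave the tape dispenser and the spare tape roll where they are.

Things in the scene. Friction and masses are not known exactly. Their poses are not given: they have to be found in the camera images.
- carton: Open shallow brown corrugated carton, fixed on the bench left or right of the yellow picking tray, turned up to 14 degrees: 326 long x 186 wide x 55 mm high, walls and floor 5 mm thick (inner floor 5 mm above the bench). Origin: centre of its underside; y along its length, x across. A packed box stands in each end; the space between them is empty.
- packed_tall: The tall packed box: closed brown box with a strip of tape, wedged immovably across one end of the carton (either end), on its floor. 150 mm across the carton x 70 mm along it x 80 mm high. Origin: centre of its underside, 120 mm from the carton's centre; axes parallel to the carton's.
- packed_low: The low packed box: same 150 x 70 mm outline but only 44 mm high, a plain mailer without tape, wedged immovably across the carton's other end. Origin: centre of its underside, 120 mm from the carton's centre; axes parallel to the carton's.
- jar_center (a point): Loose glass jar, round: body 56 mm diameter, 50 mm high, then neck and black lid (51 mm diameter); 68 mm high in all, 0.2 to 0.4 kg. Point on its axis, 34 mm above its underside; z up. Starts on the floor of the yellow picking tray (4 mm above the bench; rim 30 mm). Jar, upright box and tins stand in two rows of two, shuffled: 45 mm free left and right of each (world y), but only 5 mm or so in x.
- upright_box_center (a point): Loose upright cardboard box, 60 x 60 mm footprint, 80 mm high (like the tall packed box), 0.2 to 0.4 kg. Point: its centre, 40 mm above its underside; x and y normal to its sides, z up. Starts on the floor of the yellow picking tray (4 mm above the bench; rim 30 mm), turned up to 23 degrees from the world axes.
- flat_box_center (a point): Loose long flat cardboard box, 170 mm long (its y) x 64 mm wide (its x) x 28 mm high, 0.14 to 0.28 kg. Point: its centre, 14 mm above its underside. Starts on the floor of the yellow picking tray (4 mm above the bench; rim 30 mm), flat along the far side, about parallel to world y; 22 mm or more is free on both long sides, but the upright box or jar may stand close in front of it.
- large_tin_center (a point): Loose large round tin of bare metal, 62 mm diameter, 34 mm high, 0.1 to 0.2 kg. Point: its centre, 17 mm above its underside; z up. Starts on the floor of the yellow picking tray (4 mm above the bench; rim 30 mm).
- small_tin_center (a point): Loose small round tin of bare metal, 48 mm diameter, 26 mm high, 0.05 to 0.1 kg. Point: its centre, 13 mm above its underside; z up. Starts on the floor of the yellow picking tray (4 mm above the bench; rim 30 mm).
- dispenser: Bystander: black weighted desk tape dispenser, 55 (x) x 170 (y) x 112 mm high, at the far side of the bench, beyond the carton and tray. Origin: centre of its underside. Leave it alone.
- tape_roll: Bystander: spare roll of brown packing tape lying flat, 100 mm diameter, 48 mm high, at the far side of the bench. Origin: centre of its underside. Leave it alone.
Things that resemble listed ones, but are neither listed nor needed, are in the scene too. Leave any turquoise look-alike of the part that bears upright_box_center alone. Leave any pink look-alike of the part that bears small_tin_center alone.

How it is judged:
At the end, for the whole second after the job is handed in: At rest in the carton: jar beside tall packed box, upright box square (12 deg) beyond it, gaps to 20 mm, 15 mm of middle line; flat box level on both boxes, 20 mm of jar, 10 deg; large tin on low box, 15 mm of its middle; small tin on it, 10 mm (z of jar_center in the frame of carton between 0.034 and 0.044 m and angle between each of jar_center, upright_box_center, flat_box_center, large_tin_center, small_tin_center's own z axis and vertical below 0.07 rad and linear speed of each of jar, upright_box, flat_box, large_tin, small_tin below 0.02 m/s and angular speed of each of jar, upright_box, flat_box, large_tin, small_tin below 0.2 rad/s and z of upright_box_center in the frame of carton between 0.04 and 0.05 m and z of flat_box_center in the frame of carton between 0.094 and 0.104 m and z of large_tin_center in the frame of carton between 0.061 and 0.071 m and z of small_tin_center in the frame of carton between 0.091 and 0.101 m and x of jar_center in the frame of carton between -0.015 and 0.015 m and x of upright_box_center in the frame of carton between -0.015 and 0.015 m and horizontal distance between jar_center and packed_tall below 0.086 m and horizontal distance between upright_box_center and jar_center below 0.081 m and horizontal distance between upright_box_center and packed_tall above 0.115 m and (angle between the x axis of upright_box_center and the y axis of carton, either way round below 0.22 rad or angle between the y axis of upright_box_center and the y axis of carton, either way round below 0.22 rad) and horizontal distance between flat_box_center and jar_center below 0.02 m and angle between the y axis of flat_box_center and the y axis of carton, either way round below 0.18 rad and horizontal distance between large_tin_center and packed_low below 0.015 m and horizontal distance between small_tin_center and large_tin_center below 0.01 m); the robot touches nothing.
It fails at once if the tape dispenser or the spare tape roll is shifted by more than 20 mm (distance of any of dispenser, tape_roll from where it was at the start of the episode above 0.02 m).
It fails at once if the glass jar is tipped over (more than 35 degrees) (angle between jar_center's own z axis and vertical above 0.61 rad).
It fails at once if the glass jar is banged on the carton (more than 45 N) (contact force between jar and carton above 45 N).
It fails at once if the glass jar is dropped (falls freely more than 10 mm above the floor it lands on) (contact force between the fingers and jar below 0.1 N and height (world z) of jar_center above 0.05 m and linear speed of jar above 0.35 m/s).
It also fails if it takes over 141 s, if anything falls off the work surface, if the arm or the gripper's body presses on something with over 40 N, if the wrist force passes 120 N, or if a joint passes its speed limit or range.

## Working session

There is one attempt and no reset: what is moved stays moved. The work goes in short steps, Python scripts to look and compute and a tool call to move; the robot and the scene stay as the last step left them, time stands still between calls to the robot, and variables do not carry over. Pictures are saved under pics/ and viewed, and the job is handed in when it is done.

Besides the shell and the picture viewer there is one more tool, called after "Emit:" by a JSON object that holds its "method" and its "body". move_arm: Moves the arm, as the interface text tells. Its arguments: {"type":"object","properties":{"series":{"type":"array"},"newtons":{"type":"number"}},"required":["series"]}

```bash
mkdir -p pics
cat > h.py <<'E'
import numpy as np, cv2
from rig import manip
def snap(n,fn):
    s=manip.get_state(); im=manip.get_image(n); cv2.imwrite('pics/'+fn,cv2.cvtColor(im['color'],cv2.COLOR_RGB2BGR)); return s,im
E
python3 - <<'E'
from h import *
import pickle
d={}
for n in ['scene','side','wrist']:
    s,im=snap(n,n+'0.png'); d[n]=(s,im)
    print(n,{k:(np.round(v,4).tolist()) for k,v in im.items() if k!='color'})
pickle.dump(d,open('d0.pkl','wb'))
print(manip.get_state())
E
```

```text
scene {'fx': 489.2369, 'fy': 489.2369, 'cx': 282.1518, 'cy': 213.7442, 'R': [[-0.0066, 1.0, 0.0003], [0.789, 0.0054, -0.6144], [-0.6143, -0.0039, -0.789]], 't': [0.0033, -0.3919, 1.4882]}
side {'fx': 488.8358, 'fy': 488.8358, 'cx': 283.267, 'cy': 209.9392, 'R': [[0.6926, -0.7213, 0.0031], [-0.4222, -0.4088, -0.8091], [0.5849, 0.5591, -0.5877]], 't': [-0.3773, 0.2837, 0.9861]}
wrist {'fx': 298.7327, 'fy': 298.7327, 'cx': 280.611, 'cy': 205.986, 'tool_from_camera': [[0.0003, -0.9603, -0.2791, 0.0715], [1.0, 0.0005, -0.0006, -0.0002], [0.0007, -0.2791, 0.9603, -0.1313], [0.0, 0.0, 0.0, 1.0]]}
{'clock': 0.15, 'qpos': array([ 1.12900257e+00,  2.76450533e-01,  1.50585729e+00, -9.74458132e-06,
        1.36071142e+00, -1.21013772e-01]), 'qd': array([-0.00307022, -0.0002373 , -0.00271464,  0.00148157, -0.00193607,
       -0.00025154]), 'effort': array([ 2.60100518e-03, -4.17143047e+01, -2.46032792e+01, -1.40414895e-05,
        7.66069803e-03, -3.03733380e-06]), 'position': array([0.18114892, 0.54530787, 0.241632  ]), 'ee_rot': array([-1.93508690e-04,  1.59702158e-01,  9.87164987e-01, -6.86563540e-04]), 'contact_force': array([-0.23396555, -0.09968988, -0.19562272]), 'moment': array([-0.0078636 , -0.02114475,  0.01424708]), 'width': 0.08515491581246452}
```

View pics/scene0.png

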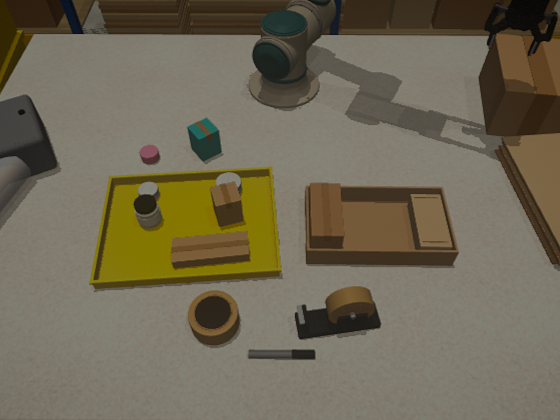

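View pics/side0.png

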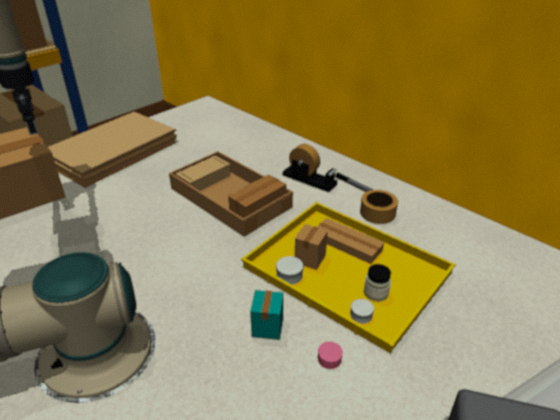

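View pics/wrist0.png

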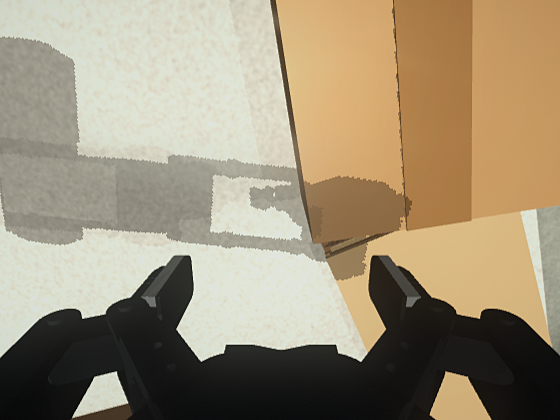

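The scene view shows the tray at (95-280, 170-283): jar at about (147,210), upright box (227,205), large tin behind it (229,183), small tin (149,190) and flat box (211,249). The carton is at (305-453, 187-265), with the tall box at its left (-y) end and the low mailer at its right. I'll enlarge the picture for measuring.

Run:
```python
import cv2
a=cv2.imread('pics/scene0.png')
cv2.imwrite('pics/s_tray.png',cv2.resize(a[155:295,85:285],None,fx=4,fy=4,interpolation=cv2.INTER_CUBIC))
cv2.imwrite('pics/s_cart.png',cv2.resize(a[170:280,295:465],None,fx=4.5,fy=4.5,interpolation=cv2.INTER_CUBIC))
b=cv2.imread('pics/side0.png')
cv2.imwrite('pics/d_tray.png',cv2.resize(b[195:355,235:465],None,fx=3.4,fy=3.4,interpolation=cv2.INTER_CUBIC))
```

```text
(no output)
```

View pics/s_tray.png

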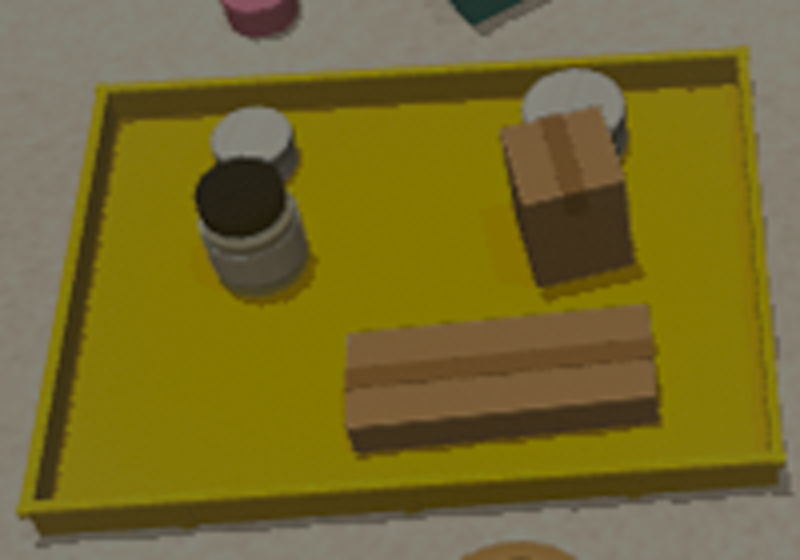

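View pics/s_cart.png

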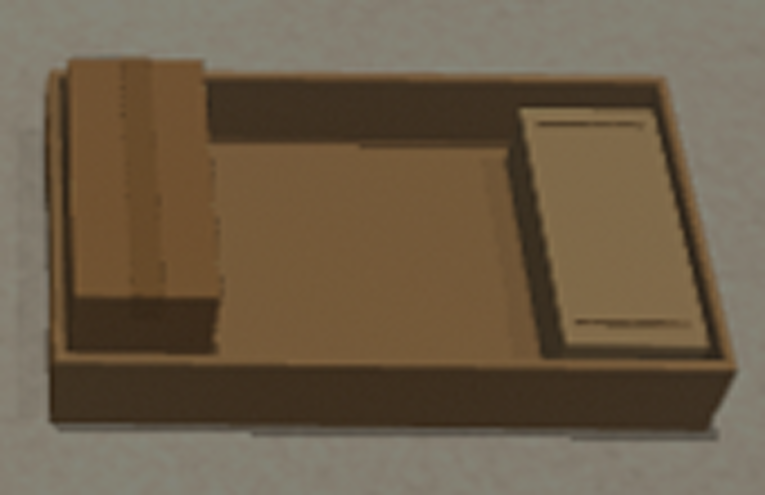

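View pics/d_tray.png

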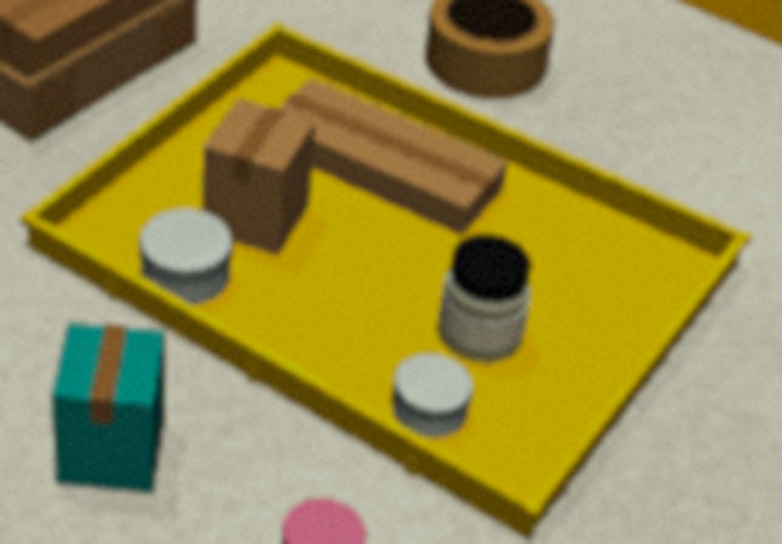

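```bash
cat >> h.py <<'E'
def ray(im,uv,z,R=None,t=None):
    uv=np.atleast_2d(np.array(uv,float))
    R=im['R'] if R is None else R; t=im['t'] if t is None else t
    R=np.array(R);t=np.array(t)
    d=np.c_[(uv[:,0]-im['cx'])/im['fx'],(uv[:,1]-im['cy'])/im['fy'],np.ones(len(uv))]@R
    c=-R.T@t
    return c+d*((z-c[2])/d[:,2])[:,None]
def wristRt(s,im):
    q=s['ee_rot'];from scipy.spatial.transform import Rotation as Ro
    Rw=Ro.from_quat([q[1],q[2],q[3],q[0]]).as_matrix()
    T=np.eye(4);T[:3,:3]=Rw;T[:3,3]=s['position'];M=np.linalg.inv(T@np.array(im['tool_from_camera']))
    return M[:3,:3],M[:3,3]
def un(p,f,o): return (np.array(p,float)+.5)/f-.5+np.array(o)
def rect(P):
    P=P[:,:2]; c=P.mean(0)
    a=P[1]-P[0]+P[2]-P[3]; b=P[3]-P[0]+P[2]-P[1]
    return c.round(4), 'sides',[round(float(np.linalg.norm(P[i]-P[(i+1)%4])),4) for i in range(4)],'ang01',round(float(np.degrees(np.arctan2(a[1],a[0]))),1),'ang03',round(float(np.degrees(np.arctan2(b[1],b[0]))),1)
E
python3 - <<'E'
from h import *
import pickle
d=pickle.load(open('d0.pkl','rb')); sc=d['scene'][1]; sd=d['side'][1]
T=lambda p:un(p,4,(85,155)); C=lambda p:un(p,4.5,(295,170)); D=lambda p:un(p,3.4,(235,195))
print('upr',rect(ray(sc,T([(502,133),(600,106),(622,184),(521,208)]),.084)))
print('upr side',rect(ray(sd,D([(208,145),(240,99),(314,126),(280,166)]),.084)))
print('flat',rect(ray(sc,T([(347,333),(648,306),(655,397),(350,428)]),.032)))
print('jar',ray(sc,T((240,196)),.072),ray(sd,D((491,269)),.072))
print('large',ray(sc,T((574,118)),.038),ray(sd,D((186,240)),.038))
print('small',ray(sc,T((253,140)),.030),ray(sd,D((433,382)),.030))
print('carton',rect(ray(sc,C([(50,70),(665,77),(735,370),(53,362)]),.055)))
print('tall',rect(ray(sc,C([(70,60),(203,60),(218,297),(75,296)]),.085)))
print('low',rect(ray(sc,C([(519,108),(655,107),(711,347),(566,346)]),.049)))
print('tray',ray(sc,T([(98,86),(747,48),(780,462),(22,512)]),.03))
print('disp',ray(sc,[(296,332),(380,325),(300,305),(372,290)],.0), 'roll', ray(sc,(214,312),.048))
print('turq',ray(sc,[(205,125)],.084),'pink',ray(sc,[(149,152)],.026))
E
```

```text
upr (array([ 0.5059, -0.1299]), 'sides', [0.0588, 0.0607, 0.0579, 0.0573], 'ang01', 109.4, 'ang03', 15.8)
upr side (array([ 0.5035, -0.1311]), 'sides', [0.0574, 0.0594, 0.051, 0.0534], 'ang01', 16.2, 'ang03', -74.3)
flat (array([ 0.6133, -0.1599]), 'sides', [0.1694, 0.0619, 0.1658, 0.0637], 'ang01', 97.0, 'ang03', 8.1)
jar [[ 0.52583399 -0.3116953   0.072     ]] [[ 0.51358042 -0.31916369  0.072     ]]
large [[ 0.43583176 -0.1319002   0.038     ]] [[ 0.42490619 -0.13454935  0.038     ]]
small [[ 0.44792964 -0.32707936  0.03      ]] [[ 0.44351856 -0.33005685  0.03      ]]
carton (array([0.5468, 0.217 ]), 'sides', [0.3249, 0.1851, 0.3251, 0.1854], 'ang01', 89.6, 'ang03', -0.8)
tall (array([0.5464, 0.0976]), 'sides', [0.0683, 0.1491, 0.0675, 0.1485], 'ang01', 90.1, 'ang03', -0.9)
low (array([0.5475, 0.3376]), 'sides', [0.0717, 0.1521, 0.0701, 0.1508], 'ang01', 90.4, 'ang03', -0.5)
tray [[ 0.40435482 -0.43128425  0.03      ]
 [ 0.36917951 -0.02808507  0.03      ]
 [ 0.67358352 -0.00422256  0.03      ]
 [ 0.7069581  -0.40355769  0.03      ]]
disp [[ 8.01541040e-01  3.02453463e-02  0.00000000e+00]
 [ 7.85033735e-01  2.02983839e-01  0.00000000e+00]
 [ 7.40669045e-01  3.93446714e-02 -1.11022302e-16]
 [ 7.03814484e-01  1.95177400e-01  1.11022302e-16]] roll [[ 0.78202137 -0.13326307  0.048     ]]
turq [[ 0.27530037 -0.19914407  0.084     ]] pink [[ 0.315365   -0.34826802  0.026     ]]
```

Emit:
{"method": "move_arm", "body": {"series": [[[0.0135, -0.038, 0.004, 0, 0, 0.016, 0.085], [0.0135, -0.038, 0.004, 0, 0, 0.016, 0.085], [0.0135, -0.038, 0.004, 0, 0, 0.016, 0.085], [0.0135, -0.038, 0.004, 0, 0, 0.016, 0.085], [0.0135, -0.038, 0.004, 0, 0, 0.016, 0.085], [0.0135, -0.038, 0.004, 0, 0, 0.016, 0.085], [0.0135, -0.038, 0.004, 0, 0, 0.016, 0.085], [0.0135, -0.038, 0.004, 0, 0, 0.016, 0.085], [0.0135, -0.038, 0.004, 0, 0, 0.016, 0.085], [0.0135, -0.038, 0.004, 0, 0, 0.016, 0.085], [0.0135, -0.038, 0.004, 0, 0, 0.016, 0.085], [0.0135, -0.038, 0.004, 0, 0, 0.016, 0.085], [0.0135, -0.038, 0.004, 0, 0, 0.016, 0.085], [0.0135, -0.038, 0.004, 0, 0, 0.016, 0.085], [0.0135, -0.038, 0.004, 0, 0, 0.016, 0.085], [0.0135, -0.038, 0.004, 0, 0, 0.016, 0.085], [0.0135, -0.038, 0.004, 0, 0, 0.016, 0.085], [0.0135, -0.038, 0.004, 0, 0, 0.016, 0.085], [0.0135, -0.038, 0.004, 0, 0, 0.016, 0.085], [0.0, 0, 0, 0, 0, 0.016, 0.085]]]}}

```text
clock: 1.82
position: [0.4405, -0.1835, 0.318]
ee_rot: [0.001, 0.003, 1.0, -0.003]
contact_force: [0.3, -0.3, 0.3]
width: 0.0851
```

Run:
```python
from h import *
import pickle
s,im=snap('wrist','w1.png'); pickle.dump((s,im),open('w1.pkl','wb'))
print(s['position'],s['ee_rot'],s['qd'].round(3))
```

```text
[ 0.4405264  -0.18350838  0.31804618] [ 9.43311391e-04  2.84938178e-03  9.99992291e-01 -2.53144622e-03] [ 0.064 -0.05   0.078  0.075  0.076 -0.127]
```

View pics/w1.png

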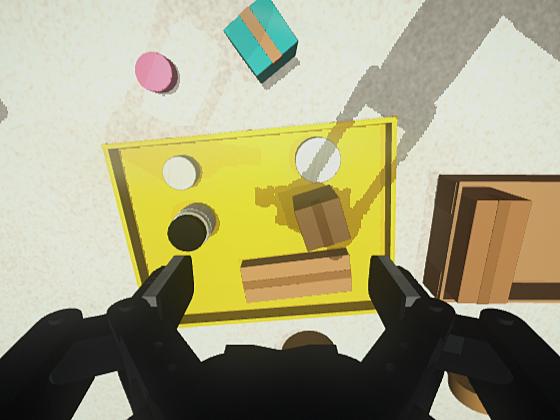

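The wrist view shows the whole tray: jar lid at (188,232), upright box top around (323,222), large tin (318,160), small tin (182,173), flat box (297,275). Next I'll fit contours to these.

Run:
```python
from h import *
s,im=snap('wrist','w2.png')
print(s['position'],np.abs(s['qd']).max())
a=cv2.imread('pics/w2.png')
cv2.imwrite('pics/w2z.png',cv2.resize(a[110:310,130:400],None,fx=2.9,fy=2.9,interpolation=cv2.INTER_CUBIC))
h=cv2.cvtColor(a,cv2.COLOR_BGR2HSV)
R,t=wristRt(s,im)
roi=np.zeros(a.shape[:2],np.uint8); roi[125:290,130:395]=1
lo=((h[...,1]<70)&(h[...,2]>150)&(roi>0)).astype(np.uint8)
dk=((h[...,2]<45)&(roi>0)).astype(np.uint8)
for nm,m in(('white',lo),('dark',dk)):
    cs,_=cv2.findContours(m,cv2.RETR_EXTERNAL,cv2.CHAIN_APPROX_NONE)
    for c in cs:
        if cv2.contourArea(c)>250:
            e=cv2.fitEllipse(cv2.convexHull(c)); print(nm,cv2.contourArea(c),np.round(e[0],1),np.round(e[1],1),[ray(im,e[0],z,R,t)[0,:2].round(4) for z in(.072,.038,.03)])
import pickle;pickle.dump((s,im),open('w2.pkl','wb'))
```

```text
[ 0.43887546 -0.17981689  0.31765967] 0.05889984985943447
white 840.0 [175.3 174.3] [31.8 35.1] [array([ 0.4341, -0.3145]), array([ 0.4401, -0.3267]), array([ 0.4415, -0.3295])]
white 1538.0 [314.  161.4] [44.5 45.6] [array([ 0.4184, -0.138 ]), array([ 0.423 , -0.1343]), array([ 0.4241, -0.1334])]
white 1517.5 [255.  121.7] [ 18.2 707.1] [array([ 0.37  , -0.2111]), array([ 0.3702, -0.2139]), array([ 0.3703, -0.2146])]
dark 573.5 [381.6 286.8] [25.  66.8] [array([ 0.5972, -0.0368]), array([ 0.6179, -0.024 ]), array([ 0.6228, -0.021 ])]
dark 547.5 [199.6 212.7] [20.3 87.6] [array([ 0.4856, -0.2876]), array([ 0.4962, -0.2973]), array([ 0.4988, -0.2996])]
```

View pics/w2z.png

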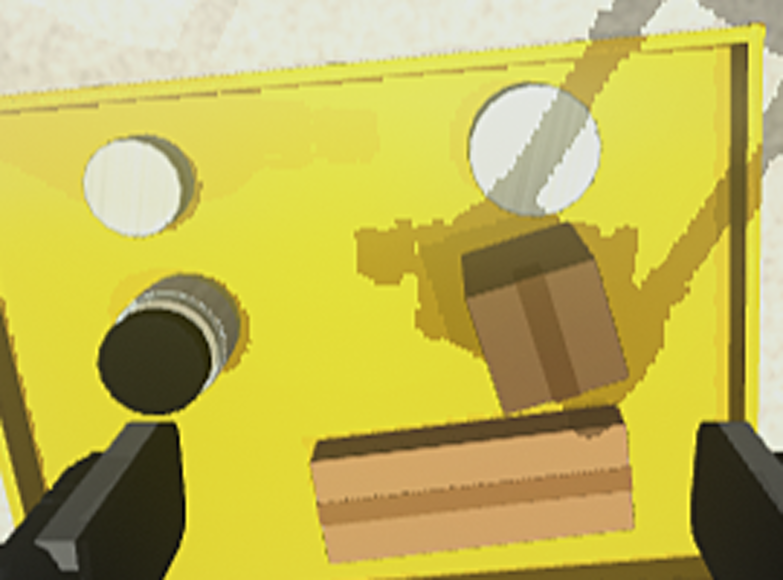

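Run:
```python
from h import *
import pickle
s,im=pickle.load(open('w2.pkl','rb'));R,t=wristRt(s,im)
Z=lambda p:un(p,2.9,(130,110))
f=lambda p,z:ray(im,Z(p),z,R,t)
print('upr',rect(f([(470,297),(592,259),(628,377),(507,412)],.084)))
print('flat',rect(f([(312,461),(627,424),(634,527),(330,563)],.032)))
print('jar',f((154,361),.072),'large',f((535,150),.038),'small',f((132,187),.03))
sc=pickle.load(open('d0.pkl','rb'))
T=lambda p:un(p,4,(85,155)); D=lambda p:un(p,3.4,(235,195))
print(ray(sc['scene'][1],T((240,190)),.072),ray(sc['side'][1],D((491,260)),.072))
print(ray(sc['scene'][1],T((574,109)),.038),ray(sc['scene'][1],T((253,140)),.03))
```

```text
upr (array([ 0.5005, -0.1306]), 'sides', [0.0557, 0.0585, 0.0572, 0.058], 'ang01', 107.7, 'ang03', 18.1)
flat (array([ 0.6095, -0.1609]), 'sides', [0.1682, 0.062, 0.1684, 0.0631], 'ang01', 97.4, 'ang03', 6.7)
jar [[ 0.51584602 -0.31275028  0.072     ]] large [[ 0.42294606 -0.13414446  0.038     ]] small [[ 0.4413498 -0.3296972  0.03     ]]
[[ 0.52144656 -0.31248301  0.072     ]] [[ 0.52054671 -0.31431763  0.072     ]]
[[ 0.42852259 -0.13244487  0.038     ]] [[ 0.44792964 -0.32707936  0.03      ]]
```

Emit:
{"method": "move_arm", "body": {"series": [[[0.0164, -0.0272, -0.02, 0, 0, 0, 0.085], [0.0164, -0.0272, -0.02, 0, 0, 0, 0.085], [0.0164, -0.0272, -0.02, 0, 0, 0, 0.085], [0.0164, -0.0272, -0.02, 0, 0, 0, 0.085], [0.0164, -0.0272, -0.02, 0, 0, 0, 0.085], [0, 0, -0.03, 0, 0, 0, 0.085], [0, 0, -0.03, 0, 0, 0, 0.085], [0, 0, -0.03, 0, 0, 0, 0.085], [0, 0, -0.02, 0, 0, 0, 0.085], [0, 0, 0, 0, 0, 0, 0.085], [0, 0, 0, 0, 0, 0, 0.085]]]}}

```text
clock: 2.83
position: [0.5193, -0.3104, 0.1077]
ee_rot: [-0.001, -0.0, 1.0, 0.001]
contact_force: [-0.2, 0.1, 0.1]
width: 0.0848
```

Run:
```python
from h import *
s,im=snap('wrist','w3.png'); print(s['position'],s['ee_rot'],np.abs(s['qd']).max())
```

```text
[ 0.51925047 -0.31041965  0.1077295 ] [-1.12869869e-03 -1.42350916e-04  9.99998774e-01  1.07610830e-03] 0.05786692336053124
```

View pics/w3.png

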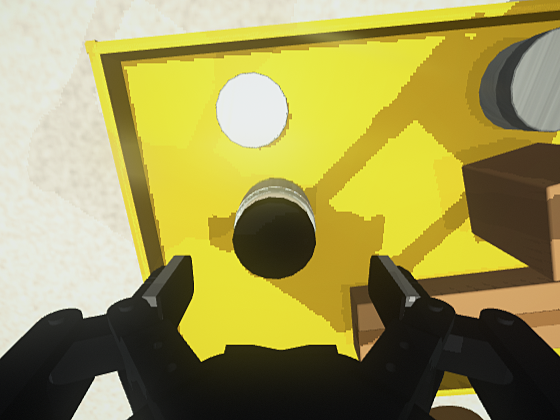

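Run:
```python
from h import *
s=manip.get_state();im=manip.get_image('wrist');R,t=wristRt(s,im)
print(s['position'],ray(im,(274,238),.072,R,t),ray(im,(252,110),.03,R,t))
```

```text
[ 0.52029591 -0.31142972  0.10923928] [[ 0.51791984 -0.31556462  0.072     ]] [[ 0.44282629 -0.33083784  0.03      ]]
```

Emit:
{"method": "move_arm", "body": {"series": [[[0, -0.002, -0.02, 0, 0, 0, 0.085], [0, 0, -0.02, 0, 0, 0, 0.085], [0, 0, -0.02, 0, 0, 0, 0.085], [0, 0, -0.014, 0, 0, 0, 0.085], [0, 0, 0, 0, 0, 0, 0.085], [0, 0, 0, 0, 0, 0, 0.085], [0, 0, 0, 0, 0, 0, 0.045], [0, 0, 0, 0, 0, 0, 0.045], [0, 0, 0, 0, 0, 0, 0.045], [0, 0, 0, 0, 0, 0, 0.045], [0, 0, 0, 0, 0, 0, 0.045], [0, 0, 0, 0, 0, 0, 0.045]]], "newtons": 40}}

```text
clock: 3.93
position: [0.5209, -0.3149, 0.0364]
ee_rot: [0.001, 0.0, 1.0, -0.001]
contact_force: [0.3, -0.5, 5.3]
width: 0.0549
```

Emit:
{"method": "move_arm", "body": {"series": [[[0, 0, 0.012, 0, 0, 0, 0.045], [0, 0, 0.02, 0, 0, 0, 0.045], [0, 0, 0.025, 0, 0, 0, 0.045], [0, 0, 0.025, 0, 0, 0, 0.045], [0, 0, 0.025, 0, 0, 0, 0.045], [0, 0, 0.019, 0, 0, 0, 0.045], [0, 0, 0, 0, 0, 0, 0.045]]]}}

```text
clock: 4.52
position: [0.5219, -0.3159, 0.165]
ee_rot: [0.004, 0.0, 1.0, -0.003]
contact_force: [0.7, -1.7, -3.0]
width: 0.0547
```

Run:
```python
from h import *
s,im=snap('wrist','w4.png'); print(s['position'],s['ee_rot'],s['contact_force'],s['width'])
R,t=wristRt(s,im)
```

```text
[ 0.52194289 -0.31591039  0.16504743] [ 3.62168409e-03  3.73866846e-04  9.99989573e-01 -2.75632371e-03] [ 0.7414108  -1.65650249 -3.04005224] 0.05471334307650791
```

View pics/w4.png

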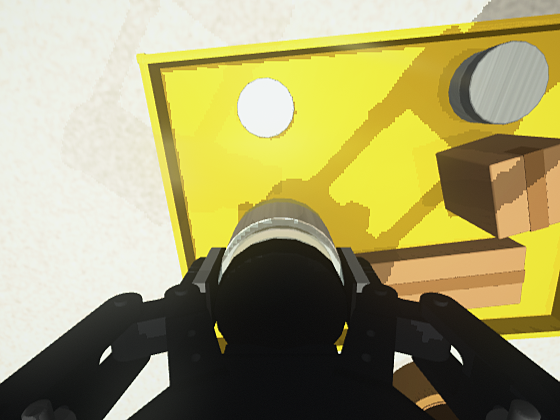

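Run:
```python
from h import *
s=manip.get_state();im=manip.get_image('wrist');R,t=wristRt(s,im)
z=s['position'][2]+.036
print(s['position'],ray(im,[(279,238),(216,285),(342,285)],z,R,t)-s['position'])
```

```text
[ 0.52090961 -0.31513062  0.16254523] [[-0.03265955 -0.00049289  0.036     ]
 [-0.01441165 -0.02321548  0.036     ]
 [-0.01449784  0.02211714  0.036     ]]
```

Emit:
{"method": "move_arm", "body": {"series": [[[0.0018, 0.0343, 0, 0, 0, -0.112, 0.045], [0.0018, 0.0343, 0, 0, 0, -0.112, 0.045], [0.0018, 0.0343, 0, 0, 0, -0.112, 0.045], [0.0018, 0.0343, 0, 0, 0, -0.112, 0.045], [0.0018, 0.0343, 0, 0, 0, -0.112, 0.045], [0.0018, 0.0343, 0, 0, 0, -0.112, 0.045], [0.0018, 0.0343, 0, 0, 0, -0.112, 0.045], [0.0018, 0.0343, 0, 0, 0, -0.112, 0.045], [0.0018, 0.0343, 0, 0, 0, -0.112, 0.045], [0.0018, 0.0343, 0, 0, 0, -0.112, 0.045], [0.0018, 0.0343, 0, 0, 0, -0.112, 0.045], [0.0018, 0.0343, 0, 0, 0, -0.112, 0.045], [0.0018, 0.0343, 0, 0, 0, -0.112, 0.045], [0.0018, 0.0343, 0, 0, 0, -0.112, 0.045], [0, 0, 0, 0, 0, 0, 0.045], [0, 0, 0, 0, 0, 0, 0.045], [0, 0, 0, 0, 0, 0, 0.045], [0, 0, 0, 0, 0, 0, 0.045]]]}}

```text
clock: 6.12
position: [0.5442, 0.1648, 0.1591]
ee_rot: [-0.001, 0.706, 0.708, -0.001]
contact_force: [-0.2, -0.2, -2.8]
width: 0.0549
```

Run:
```python
from h import *
s,im=snap('wrist','w5.png'); print(s['position'],s['ee_rot'],s['contact_force'],s['width'],s['qpos'])
snap('scene','s5.png')
a=cv2.imread('pics/s5.png'); cv2.imwrite('pics/s5z.png',cv2.resize(a[130:280,280:470],None,fx=4,fy=4,interpolation=cv2.INTER_CUBIC))
```

```text
[0.54418451 0.16478957 0.15905055] [-5.13066542e-04  7.06465709e-01  7.07745913e-01 -1.28871318e-03] [-0.19227017 -0.17149344 -2.80688668] 0.05486581682755213 [ 1.72084611e-01  3.26031169e-01  1.64795944e+00 -7.02426766e-04
  1.17029985e+00  1.70548858e-01]
```

View pics/w5.png

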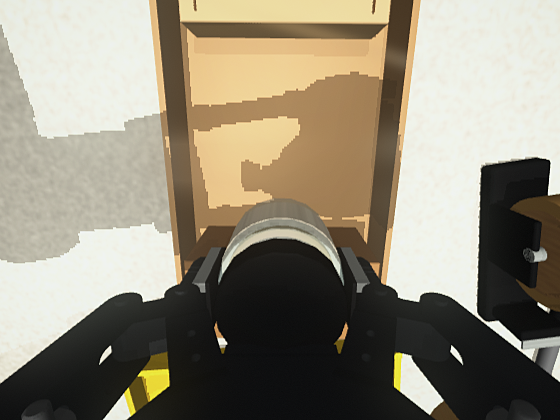

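View pics/s5z.png

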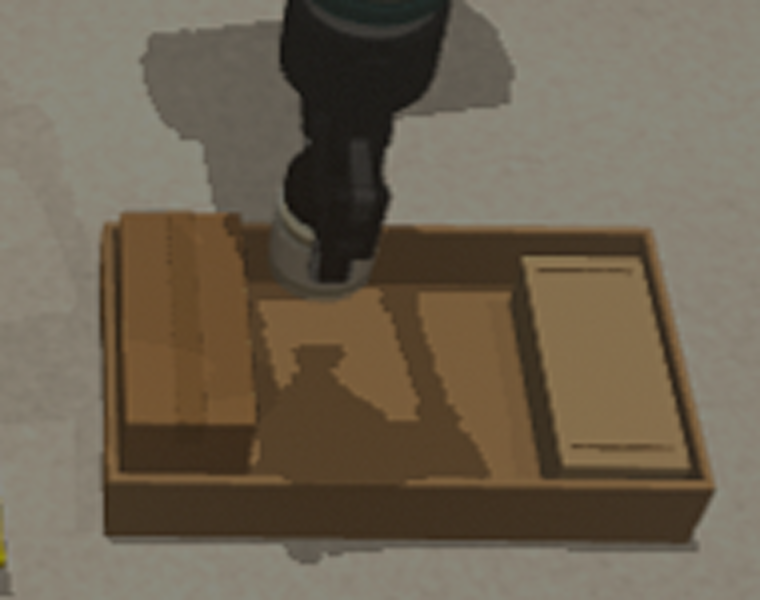

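Emit:
{"method": "move_arm", "body": {"series": [[[0.0025, -0.003, -0.015, 0, 0, 0, 0.045], [0, 0, -0.02, 0, 0, 0, 0.045], [0, 0, -0.02, 0, 0, 0, 0.045], [0, 0, -0.02, 0, 0, 0, 0.045], [0, 0, -0.015, 0, 0, 0, 0.045], [0, 0, -0.01, 0, 0, 0, 0.045], [0, 0, -0.006, 0, 0, 0, 0.045], [0, 0, -0.004, 0, 0, 0, 0.045], [0, 0, 0, 0, 0, 0, 0.045], [0, 0, 0, 0, 0, 0, 0.045], [0, 0, 0, 0, 0, 0, 0.045]]]}}

```text
clock: 7.13
position: [0.5483, 0.163, 0.0512]
ee_rot: [0.001, 0.706, 0.708, 0.001]
contact_force: [-0.5, 0.4, -3.1]
width: 0.0543
```

Emit:
{"method": "move_arm", "body": {"series": [[[0, 0, -0.003, 0, 0, 0, 0.045], [0, 0, -0.003, 0, 0, 0, 0.045], [0, 0, -0.0025, 0, 0, 0, 0.045], [0, 0, -0.002, 0, 0, 0, 0.045], [0, 0, -0.001, 0, 0, 0, 0.045], [0, 0, -0.001, 0, 0, 0, 0.045], [0, 0, 0, 0, 0, 0, 0.045], [0, 0, 0, 0, 0, 0, 0.045]]]}}

```text
clock: 7.8
position: [0.5475, 0.1629, 0.0378]
ee_rot: [0.0, 0.706, 0.708, -0.0]
contact_force: [-1.3, -0.3, -2.9]
width: 0.0546
```

Emit:
{"method": "move_arm", "body": {"series": [[[0, 0, -0.001, 0, 0, 0, 0.045], [0, 0, -0.001, 0, 0, 0, 0.045], [0, 0, -0.0005, 0, 0, 0, 0.045], [0, 0, 0, 0, 0, 0, 0.045]]]}}

```text
clock: 8.13
position: [0.5477, 0.163, 0.0373]
ee_rot: [0.0, 0.706, 0.708, 0.0]
contact_force: [-1.6, -0.4, 10.5]
width: 0.0547
```

Emit:
{"method": "move_arm", "body": {"series": [[[0, 0, 0.0008, 0, 0, 0, 0.045], [0, 0, 0, 0, 0, 0, 0.07], [0, 0, 0, 0, 0, 0, 0.08], [0, 0, 0, 0, 0, 0, 0.08], [0, 0, 0, 0, 0, 0, 0.08], [0, 0, 0.02, 0, 0, 0, 0.08], [0, 0, 0.03, 0, 0, 0, 0.08], [0, 0, 0.04, 0, 0, 0, 0.08], [0, 0, 0.04, 0, 0, 0, 0.08], [-0.005, -0.035, 0.02, 0, 0, 0.12, 0.085], [-0.005, -0.035, 0.02, 0, 0, 0.12, 0.085], [-0.005, -0.035, 0, 0, 0, 0.12, 0.085], [-0.005, -0.035, 0, 0, 0, 0.12, 0.085]]]}}

```text
clock: 9.22
position: [0.5284, 0.0227, 0.2079]
ee_rot: [0.002, 0.516, 0.856, 0.001]
contact_force: [0.6, -0.1, 0.3]
width: 0.0848
```

Run:
```python
from h import *
s=manip.get_state(); print(s['position'],s['ee_rot'],s['contact_force'],s['width'])
snap('scene','s6.png')
a=cv2.imread('pics/s6.png'); cv2.imwrite('pics/s6z.png',cv2.resize(a[130:280,280:470],None,fx=4,fy=4,interpolation=cv2.INTER_CUBIC))
```

```text
[0.52836002 0.02267072 0.20794109] [0.00194457 0.51643211 0.85632548 0.00087568] [ 0.60461853 -0.13425781  0.25654426] 0.08476337619981805
```

View pics/s6z.png

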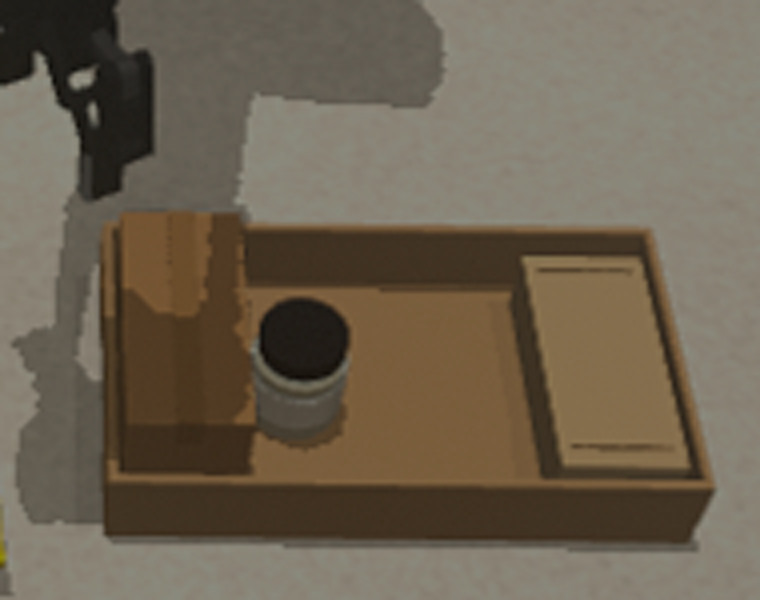

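Emit:
{"method": "move_arm", "body": {"series": [[[-0.002, -0.0127, -0.0073, 0, 0, 0.1157, 0.085], [-0.002, -0.0127, -0.0073, 0, 0, 0.1157, 0.085], [-0.002, -0.0127, -0.0073, 0, 0, 0.1157, 0.085], [-0.002, -0.0127, -0.0073, 0, 0, 0.1157, 0.085], [-0.002, -0.0127, -0.0073, 0, 0, 0.1157, 0.085], [-0.002, -0.0127, -0.0073, 0, 0, 0.1157, 0.085], [-0.002, -0.0127, -0.0073, 0, 0, 0.1157, 0.085], [-0.002, -0.0127, -0.0073, 0, 0, 0.1157, 0.085], [-0.002, -0.0127, -0.0073, 0, 0, 0.1157, 0.085], [-0.002, -0.0127, -0.0073, 0, 0, 0.1157, 0.085], [-0.002, -0.0127, -0.0073, 0, 0, 0.1157, 0.085], [-0.002, -0.0127, -0.0073, 0, 0, 0.1157, 0.085], [0, 0, 0, 0, 0, 0, 0.085], [0, 0, 0, 0, 0, 0, 0.085], [0, 0, 0, 0, 0, 0, 0.085], [0, 0, 0, 0, 0, 0, 0.085]]]}}

```text
clock: 10.6
position: [0.5041, -0.1279, 0.119]
ee_rot: [0.0, -0.147, 0.989, 0.0]
contact_force: [-0.0, -0.4, 0.2]
width: 0.085
```

Run:
```python
from h import *
import pickle
s,im=snap('wrist','w7.png'); print(s['position'],s['ee_rot'],s['contact_force'],s['qpos'],np.abs(s['qd']).max())
pickle.dump((s,im),open('w7.pkl','wb'))
d=pickle.load(open('d0.pkl','rb'))['scene'][1]
print(ray(d,un((304,333),4,(280,130)),.073))
```

```text
[ 0.5041033  -0.12785339  0.11896295] [ 3.77783261e-04 -1.46842296e-01  9.89159844e-01  2.67998077e-05] [-0.03054432 -0.39995474  0.18904676] [-3.82525874e-01  2.96031519e-01  1.80974069e+00  4.97868821e-04
  1.03519565e+00 -2.24832658e+00] 0.010190740562683296
[[0.54998369 0.1643837  0.073     ]]
```

View pics/w7.png

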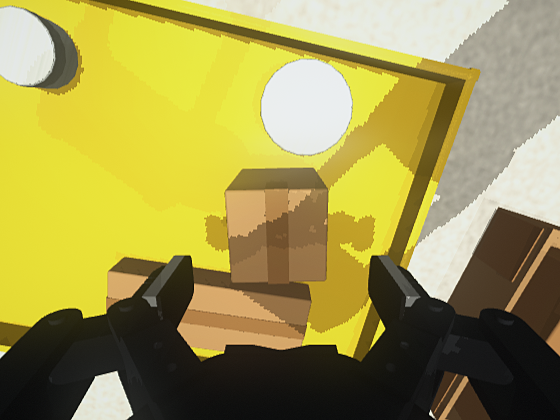

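Run:
```python
from h import *
import pickle
s,im=pickle.load(open('w7.pkl','rb'));R,t=wristRt(s,im)
P=ray(im,[(226,191),(327,188),(327,282),(232,283)],.084,R,t)
print(rect(P), 'phi',np.degrees(2*np.arctan2(s['ee_rot'][2],s['ee_rot'][1]))-90)
print('large',ray(im,(306,107),.038,R,t))
q=s['ee_rot']; j=np.array([-np.sin(0),0])
ph=np.arctan2(q[2],q[1])*2-np.pi/2; y=np.array([np.cos(ph),np.sin(ph)])
d=P.mean(0)[:2]-s['position'][:2]; print('along jaw',d@y,'perp',d-(d@y)*y)
```

```text
(array([ 0.5015, -0.1302]), 'sides', [0.0576, 0.0603, 0.0595, 0.0592], 'ang01', 108.1, 'ang03', 18.5) phi 106.8879553944484
large [[ 0.42307441 -0.13450568  0.038     ]]
along jaw -0.0014544623707100131 perp [-0.00307577 -0.00093378]
```

Emit:
{"method": "move_arm", "body": {"series": [[[-0.002, -0.002, -0.01, 0, 0, 0.02, 0.085], [0, 0, -0.02, 0, 0, 0, 0.085], [0, 0, -0.02, 0, 0, 0, 0.085], [0, 0, -0.018, 0, 0, 0, 0.085], [0, 0, -0.005, 0, 0, 0, 0.085], [0, 0, 0, 0, 0, 0, 0.085], [0, 0, 0, 0, 0, 0, 0.085], [0, 0, 0, 0, 0, 0, 0.045], [0, 0, 0, 0, 0, 0, 0.045], [0, 0, 0, 0, 0, 0, 0.045], [0, 0, 0, 0, 0, 0, 0.045], [0, 0, 0, 0, 0, 0, 0.045], [0, 0, 0, 0, 0, 0, 0.045]]], "newtons": 45}}

```text
clock: 11.73
position: [0.5027, -0.1307, 0.0468]
ee_rot: [0.001, -0.157, 0.988, -0.0]
contact_force: [0.4, 0.2, 6.6]
width: 0.0595
```

Emit:
{"method": "move_arm", "body": {"series": [[[0, 0, 0.015, 0, 0, 0, 0.045], [0, 0, 0.025, 0, 0, 0, 0.045], [0, 0, 0.025, 0, 0, 0, 0.045], [0, 0, 0.025, 0, 0, 0, 0.045], [0, 0, 0.025, 0, 0, 0, 0.045]]]}}

```text
clock: 12.15
position: [0.501, -0.1303, 0.1614]
ee_rot: [-0.001, -0.157, 0.988, 0.0]
contact_force: [0.5, -0.0, -2.5]
width: 0.0595
```

Emit:
{"method": "move_arm", "body": {"series": [[[0.0026, 0.0212, 0, 0, 0, -0.1112, 0.045], [0.0026, 0.0212, 0, 0, 0, -0.1112, 0.045], [0.0026, 0.0212, 0, 0, 0, -0.1112, 0.045], [0.0026, 0.0212, 0, 0, 0, -0.1112, 0.045], [0.0026, 0.0212, 0, 0, 0, -0.1112, 0.045], [0.0026, 0.0212, 0, 0, 0, -0.1112, 0.045], [0.0026, 0.0212, 0, 0, 0, -0.1112, 0.045], [0.0026, 0.0212, 0, 0, 0, -0.1112, 0.045], [0.0026, 0.0212, 0, 0, 0, -0.1112, 0.045], [0.0026, 0.0212, 0, 0, 0, -0.1112, 0.045], [0.0026, 0.0212, 0, 0, 0, -0.1112, 0.045], [0.0026, 0.0212, 0, 0, 0, -0.1112, 0.045], [0.0026, 0.0212, 0, 0, 0, -0.1112, 0.045], [0.0026, 0.0212, 0, 0, 0, -0.1112, 0.045], [0.0026, 0.0212, 0, 0, 0, -0.1112, 0.045], [0.0026, 0.0212, 0, 0, 0, -0.1112, 0.045], [0.0026, 0.0212, 0, 0, 0, -0.1112, 0.045], [0, 0, 0, 0, 0, 0, 0.045], [0, 0, 0, 0, 0, 0, 0.045], [0, 0, 0, 0, 0, 0, 0.045]]]}}

```text
clock: 13.82
position: [0.5453, 0.2293, 0.16]
ee_rot: [-0.0, 0.708, 0.706, -0.001]
contact_force: [-0.6, 0.1, -2.7]
width: 0.0592
```

Run:
```python
from h import *
s,im=snap('wrist','w8.png'); print(s['position'],s['ee_rot'],s['contact_force'],s['width'],np.abs(s['qd']).max())
snap('scene','s8.png')
a=cv2.imread('pics/s8.png'); cv2.imwrite('pics/s8z.png',cv2.resize(a[130:280,280:470],None,fx=4,fy=4,interpolation=cv2.INTER_CUBIC))
```

```text
[0.54528265 0.22929059 0.16001039] [-1.01761601e-05  7.07810933e-01  7.06401357e-01 -8.97655945e-04] [-0.57992042  0.1129096  -2.70860676] 0.05918969628197936 0.014858455332712423
```

View pics/w8.png

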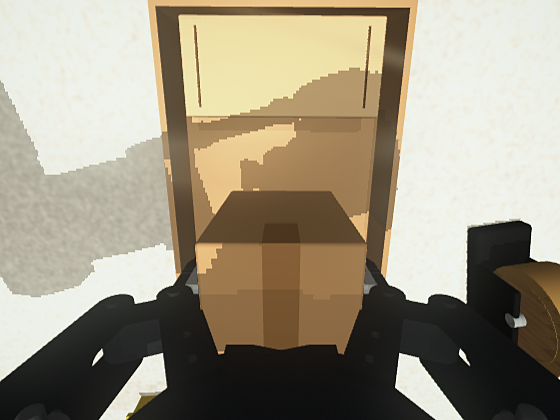

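View pics/s8z.png

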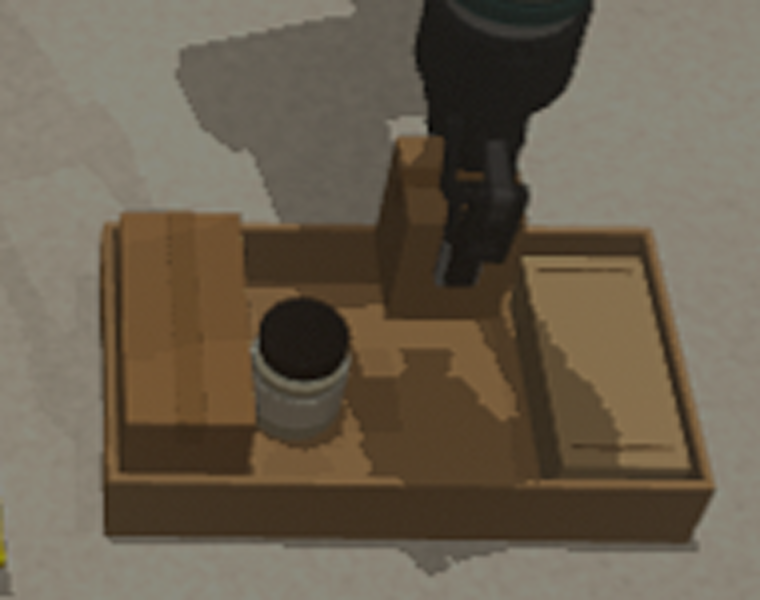

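Emit:
{"method": "move_arm", "body": {"series": [[[0.001, -0.001, -0.015, 0, 0, 0, 0.045], [0, 0, -0.02, 0, 0, 0, 0.045], [0, 0, -0.02, 0, 0, 0, 0.045], [0, 0, -0.02, 0, 0, 0, 0.045], [0, 0, -0.015, 0, 0, 0, 0.045], [0, 0, -0.01, 0, 0, 0, 0.045], [0, 0, -0.005, 0, 0, 0, 0.045], [0, 0, -0.003, 0, 0, 0, 0.045], [0, 0, 0, 0, 0, 0, 0.045], [0, 0, 0, 0, 0, 0, 0.045]]]}}

```text
clock: 14.75
position: [0.5476, 0.229, 0.0533]
ee_rot: [0.0, 0.708, 0.706, 0.001]
contact_force: [0.6, 0.0, -2.2]
width: 0.0596
```

Emit:
{"method": "move_arm", "body": {"series": [[[0, 0, -0.002, 0, 0, 0, 0.045], [0, 0, -0.001, 0, 0, 0, 0.045], [0, 0, -0.001, 0, 0, 0, 0.045], [0, 0, 0, 0, 0, 0, 0.045]]]}}

```text
clock: 15.08
position: [0.5469, 0.229, 0.0486]
ee_rot: [0.0, 0.708, 0.706, 0.0]
contact_force: [-0.3, -0.0, -2.5]
width: 0.0597
```

Emit:
{"method": "move_arm", "body": {"series": [[[0, 0, -0.001, 0, 0, 0, 0.045], [0, 0, -0.0005, 0, 0, 0, 0.045], [0, 0, 0, 0, 0, 0, 0.045]]]}}

```text
clock: 15.33
position: [0.5471, 0.2291, 0.0479]
ee_rot: [0.0, 0.708, 0.706, 0.0]
contact_force: [-0.7, -0.6, 3.9]
width: 0.0594
```

Emit:
{"method": "move_arm", "body": {"series": [[[0, 0, 0, 0, 0, 0, 0.07], [0, 0, 0, 0, 0, 0, 0.08], [0, 0, 0, 0, 0, 0, 0.08], [0, 0, 0.02, 0, 0, 0, 0.08], [0, 0, 0.035, 0, 0, 0, 0.08], [0, 0, 0.035, 0, 0, 0, 0.08], [0, 0, 0.03, 0, 0, 0, 0.08], [0.006, -0.0354, 0, 0, 0, 0.012, 0.078], [0.006, -0.0354, 0, 0, 0, 0.012, 0.078], [0.006, -0.0354, 0, 0, 0, 0.012, 0.078], [0.006, -0.0354, 0, 0, 0, 0.012, 0.078], [0.006, -0.0354, 0, 0, 0, 0.012, 0.078], [0.006, -0.0354, 0, 0, 0, 0.012, 0.078], [0.006, -0.0354, 0, 0, 0, 0.012, 0.078], [0.006, -0.0354, 0, 0, 0, 0.012, 0.078], [0.006, -0.0354, 0, 0, 0, 0.012, 0.078], [0.006, -0.0354, 0, 0, 0, 0.012, 0.078], [0.006, -0.0354, -0.01, 0, 0, 0, 0.078], [0, 0, 0, 0, 0, 0, 0.078], [0, 0, 0, 0, 0, 0, 0.078]]]}}

```text
clock: 17.0
position: [0.6126, -0.1624, 0.1559]
ee_rot: [-0.001, 0.666, 0.746, -0.0]
contact_force: [0.3, 0.6, -0.5]
width: 0.0781
```

Emit:
{"method": "move_arm", "body": {"series": [[[0, 0, 0, 0, 0, 0, 0.078], [0, 0, 0, 0, 0, 0, 0.078]]]}}

```text
clock: 17.17
position: [0.6127, -0.1593, 0.1571]
ee_rot: [-0.0, 0.664, 0.747, 0.0]
contact_force: [0.4, 0.1, -0.1]
width: 0.0783
```

Run:
```python
from h import *
import pickle
s,im=snap('wrist','w9.png'); print(s['position'],s['ee_rot'],s['contact_force'],s['width'],np.abs(s['qd']).max())
pickle.dump((s,im),open('w9.pkl','wb'))
snap('scene','s9.png')
a=cv2.imread('pics/s9.png'); cv2.imwrite('pics/s9z.png',cv2.resize(a[130:280,280:470],None,fx=4,fy=4,interpolation=cv2.INTER_CUBIC))
```

```text
[ 0.61269387 -0.15925513  0.15705544] [-3.22687505e-04  6.64417877e-01  7.47361187e-01  1.91654603e-04] [ 0.37667856  0.05525032 -0.06621205] 0.07834746813099902 0.012018786418218496
```

View pics/w9.png

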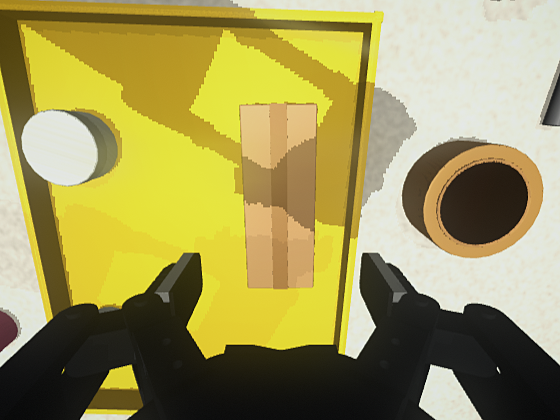

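View pics/s9z.png

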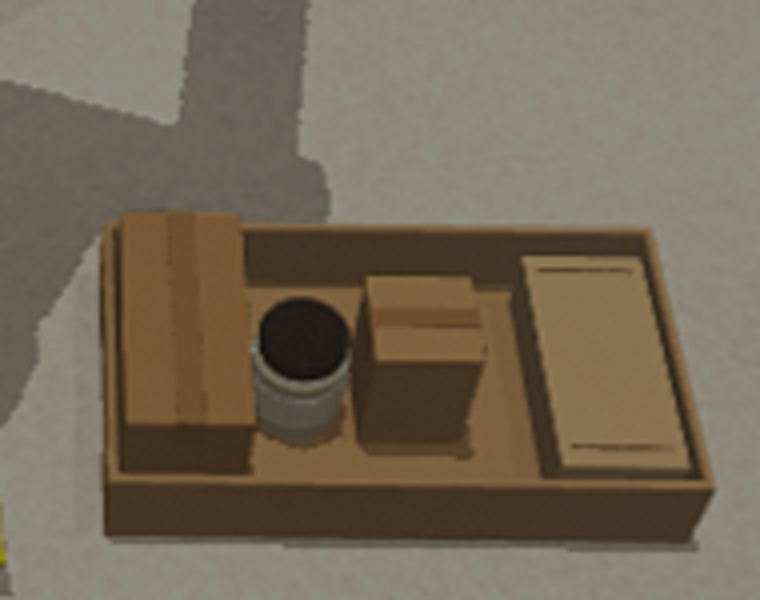

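Run:
```python
from h import *
import pickle
s,im=pickle.load(open('w9.pkl','rb'));R,t=wristRt(s,im)
print(rect(ray(im,[(240,104),(317,103),(314,289),(248,288)],.032,R,t)))
d=pickle.load(open('d0.pkl','rb'))['scene'][1]
print('upr',rect(ray(d,un([(367,275),(472,277),(485,361),(374,360)],4,(280,130)),.085)))
print('large',ray(im,(60,147),.038,R,t))
```

```text
(array([ 0.6115, -0.1615]), 'sides', [0.0626, 0.1712, 0.0642, 0.1693], 'ang01', 6.6, 'ang03', -82.5)
upr (array([0.548 , 0.2298]), 'sides', [0.059, 0.0594, 0.0603, 0.0602], 'ang01', 89.4, 'ang03', -1.8)
large [[ 0.42528219 -0.13229455  0.038     ]]
```

Emit:
{"method": "move_arm", "body": {"series": [[[-0.001, -0.002, -0.03, 0, 0, 0, 0.078], [0, 0, -0.03, 0, 0, 0, 0.078], [0, 0, -0.03, 0, 0, 0, 0.078], [0, 0, -0.02, 0, 0, 0, 0.078], [0, 0, -0.015, 0, 0, 0, 0.078], [0, 0, -0.008, 0, 0, 0, 0.078], [0, 0, -0.003, 0, 0, 0, 0.078], [0, 0, -0.001, 0, 0, 0, 0.078], [0, 0, 0, 0, 0, 0, 0.078], [0, 0, 0, 0, 0, 0, 0.078]]], "newtons": 45}}

```text
clock: 18.1
position: [0.6128, -0.1626, 0.0213]
ee_rot: [0.001, 0.665, 0.747, 0.0]
contact_force: [0.4, 0.5, 0.4]
width: 0.0781
```

Emit:
{"method": "move_arm", "body": {"series": [[[0, 0, -0.002, 0, 0, 0, 0.078], [0, 0, 0, 0, 0, 0, 0.05], [0, 0, 0, 0, 0, 0, 0.05], [0, 0, 0, 0, 0, 0, 0.05], [0, 0, 0, 0, 0, 0, 0.05], [0, 0, 0, 0, 0, 0, 0.05]]]}}

```text
clock: 18.6
position: [0.6124, -0.1627, 0.0188]
ee_rot: [0.001, 0.665, 0.747, 0.0]
contact_force: [-0.5, 0.6, 5.7]
width: 0.0633
```

Emit:
{"method": "move_arm", "body": {"series": [[[0, 0, 0.016, 0, 0, 0, 0.05], [0, 0, 0.025, 0, 0, 0, 0.05], [0, 0, 0.03, 0, 0, 0, 0.05], [0, 0, 0.03, 0, 0, 0, 0.05], [0, 0, 0.03, 0, 0, 0, 0.05], [0, 0, 0.01, 0, 0, 0, 0.05], [-0.00645, 0.0327, 0, 0, 0, -0.0124, 0.05], [-0.00645, 0.0327, 0, 0, 0, -0.0124, 0.05], [-0.00645, 0.0327, 0, 0, 0, -0.0124, 0.05], [-0.00645, 0.0327, 0, 0, 0, -0.0124, 0.05], [-0.00645, 0.0327, 0, 0, 0, -0.0124, 0.05], [-0.00645, 0.0327, 0, 0, 0, -0.0124, 0.05], [-0.00645, 0.0327, 0, 0, 0, -0.0124, 0.05], [-0.00645, 0.0327, 0, 0, 0, -0.0124, 0.05], [-0.00645, 0.0327, 0, 0, 0, -0.0124, 0.05], [-0.00645, 0.0327, 0, 0, 0, -0.0124, 0.05], [0, 0, 0, 0, 0, 0, 0.05], [0, 0, 0, 0, 0, 0, 0.05], [0, 0, 0, 0, 0, 0, 0.05], [0, 0, 0, 0, 0, 0, 0.05]]]}}

```text
clock: 20.27
position: [0.5473, 0.1634, 0.1582]
ee_rot: [-0.0, 0.71, 0.704, -0.001]
contact_force: [0.1, -0.0, -1.6]
width: 0.0629
```

Run:
```python
from h import *
s=manip.get_state(); print(s['position'],s['ee_rot'],s['contact_force'],s['moment'],s['width'],np.abs(s['qd']).max())
snap('scene','s10.png')
a=cv2.imread('pics/s10.png'); cv2.imwrite('pics/s10z.png',cv2.resize(a[130:280,280:470],None,fx=4,fy=4,interpolation=cv2.INTER_CUBIC))
snap('side','d10.png')
a=cv2.imread('pics/d10.png'); cv2.imwrite('pics/d10z.png',cv2.resize(a[110:260,150:340],None,fx=4,fy=4,interpolation=cv2.INTER_CUBIC))
```

```text
[0.5473027  0.16344824 0.15823708] [-8.89714341e-05  7.10065699e-01  7.04135081e-01 -6.94182082e-04] [ 0.08132083 -0.00522598 -1.63439105] [ 0.03688407  0.03612136 -0.05484588] 0.06289655418370008 0.012167711964022155
```

View pics/s10z.png

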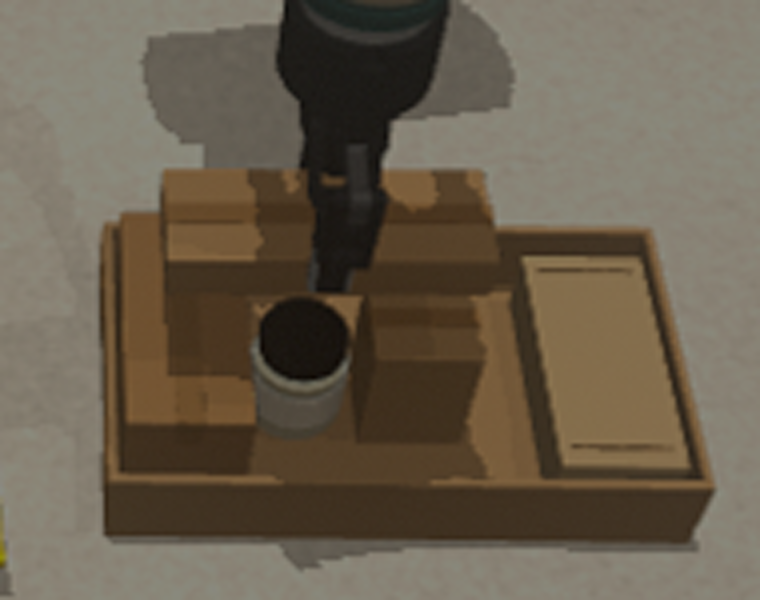

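View pics/d10z.png

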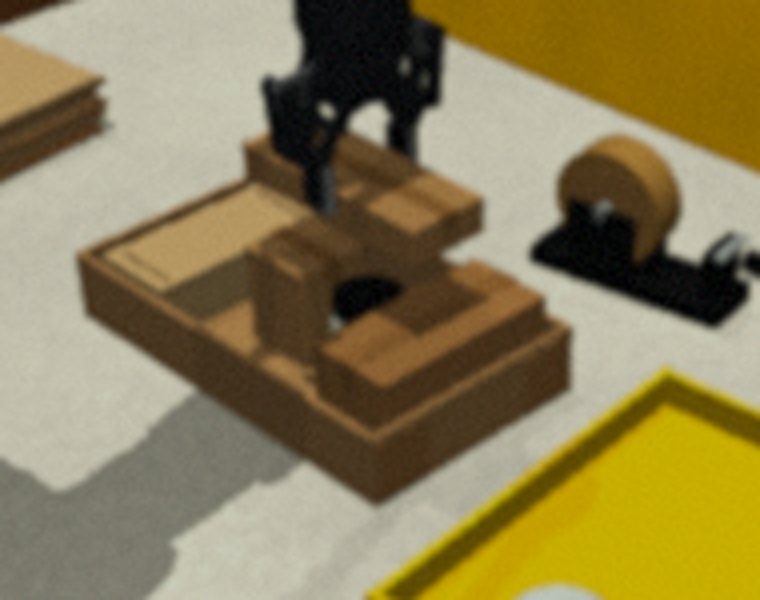

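Emit:
{"method": "move_arm", "body": {"series": [[[0, 0, -0.012, 0, 0, 0, 0.05], [0, 0, -0.015, 0, 0, 0, 0.05], [0, 0, -0.012, 0, 0, 0, 0.05], [0, 0, -0.008, 0, 0, 0, 0.05], [0, 0, -0.005, 0, 0, 0, 0.05], [0, 0, -0.003, 0, 0, 0, 0.05], [0, 0, 0, 0, 0, 0, 0.05], [0, 0, 0, 0, 0, 0, 0.05], [0, 0, 0, 0, 0, 0, 0.05]]]}}

```text
clock: 21.12
position: [0.548, 0.1645, 0.1047]
ee_rot: [0.0, 0.71, 0.704, 0.001]
contact_force: [-0.3, -0.1, -1.0]
width: 0.0629
```

Emit:
{"method": "move_arm", "body": {"series": [[[0, 0, -0.001, 0, 0, 0, 0.05], [0, 0, -0.001, 0, 0, 0, 0.05], [0, 0, -0.001, 0, 0, 0, 0.05], [0, 0, 0, 0, 0, 0, 0.05]]]}}

```text
clock: 21.45
position: [0.5473, 0.1645, 0.101]
ee_rot: [-0.0, 0.71, 0.704, -0.0]
contact_force: [-0.7, -0.3, -1.6]
width: 0.0629
```

Emit:
{"method": "move_arm", "body": {"series": [[[0, 0, -0.001, 0, 0, 0, 0.05], [0, 0, -0.0005, 0, 0, 0, 0.05], [0, 0, 0, 0, 0, 0, 0.05]]]}}

```text
clock: 21.7
position: [0.5475, 0.1646, 0.0999]
ee_rot: [0.0, 0.71, 0.704, 0.0]
contact_force: [-0.9, 0.2, 0.6]
width: 0.0633
```

Emit:
{"method": "move_arm", "body": {"series": [[[0, 0, -0.0003, 0, 0, 0, 0.07], [0, 0, 0, 0, 0, 0, 0.08], [0, 0, 0, 0, 0, 0, 0.08], [0, 0, 0, 0, 0, 0, 0.08], [0, 0, 0.025, 0, 0, 0, 0.08], [0, 0, 0.035, 0, 0, 0, 0.08], [0, 0, 0.02, 0, 0, 0, 0.08], [-0.011, -0.027, 0, 0, 0, 0.111, 0.085], [-0.011, -0.027, 0, 0, 0, 0.111, 0.085], [-0.011, -0.027, 0, 0, 0, 0.111, 0.085], [-0.011, -0.027, 0, 0, 0, 0.111, 0.085], [-0.011, -0.027, 0, 0, 0, 0.111, 0.085], [-0.011, -0.027, 0, 0, 0, 0.111, 0.085], [-0.011, -0.027, -0.01, 0, 0, 0.111, 0.085], [-0.011, -0.027, -0.01, 0, 0, 0.111, 0.085], [-0.011, -0.027, -0.02, 0, 0, 0.111, 0.085], [-0.011, -0.027, -0.02, 0, 0, 0.111, 0.085], [-0.011, -0.027, -0.02, 0, 0, 0.111, 0.085], [0, 0, 0, 0, 0, 0, 0.085], [0, 0, 0, 0, 0, 0, 0.085]]]}}

```text
clock: 23.37
position: [0.4254, -0.1332, 0.0985]
ee_rot: [-0.001, 0.18, 0.984, 0.001]
contact_force: [-0.2, -0.4, 0.8]
width: 0.0848
```

Emit:
{"method": "move_arm", "body": {"series": [[[0, 0, 0, 0, 0, 0, 0.085], [0, 0, 0, 0, 0, 0, 0.085], [0, 0, 0, 0, 0, 0, 0.085]]]}}

```text
clock: 23.62
position: [0.4275, -0.1318, 0.1001]
ee_rot: [0.001, 0.177, 0.984, -0.0]
contact_force: [-0.3, -0.7, -1.7]
width: 0.0852
```

```bash
cat > w.py <<'E'
from h import *
import sys,pickle
fn=sys.argv[1]
s,im=snap('wrist',fn+'w.png'); print(s['position'],s['ee_rot'],s['contact_force'],s['width'],np.abs(s['qd']).max())
pickle.dump((s,im),open(fn+'.pkl','wb'))
_,sc=snap('scene',fn+'s.png')
a=cv2.imread('pics/'+fn+'s.png'); cv2.imwrite('pics/'+fn+'sz.png',cv2.resize(a[130:280,280:470],None,fx=4,fy=4,interpolation=cv2.INTER_CUBIC))
h=cv2.cvtColor(cv2.imread('pics/'+fn+'w.png'),cv2.COLOR_BGR2HSV)
m=((h[...,1]<60)&(h[...,2]>110)).astype(np.uint8);R,t=wristRt(s,im)
for c in cv2.findContours(m,cv2.RETR_EXTERNAL,cv2.CHAIN_APPROX_NONE)[0]:
    if 500<cv2.contourArea(c)<15000:
        e=cv2.fitEllipse(cv2.convexHull(c)); print(cv2.contourArea(c),np.round(e[0],1),np.round(e[1],1),[ray(im,e[0],z,R,t)[0,:2].round(4) for z in(.038,.03)])
E
python3 w.py p11
```

```text
[ 0.42749125 -0.13184252  0.10007926] [ 1.03333546e-03  1.77190839e-01  9.84175964e-01 -1.07174887e-04] [-0.34793011 -0.72448089 -1.69855899] 0.08520047945037851 0.0034430792310449366
843.5 [ 51.6 317.6] [45.8 57.7] [array([ 0.4352, -0.3202]), array([ 0.4384, -0.329 ])]
6064.5 [276.5 218.4] [88.8 91.6] [array([ 0.4205, -0.1326]), array([ 0.423 , -0.1337])]
```

View pics/p11w.png

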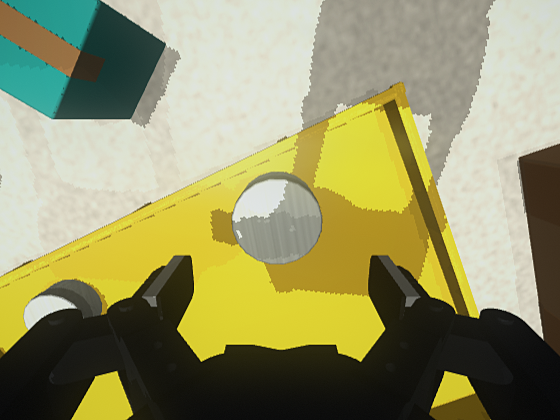

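View pics/p11sz.png

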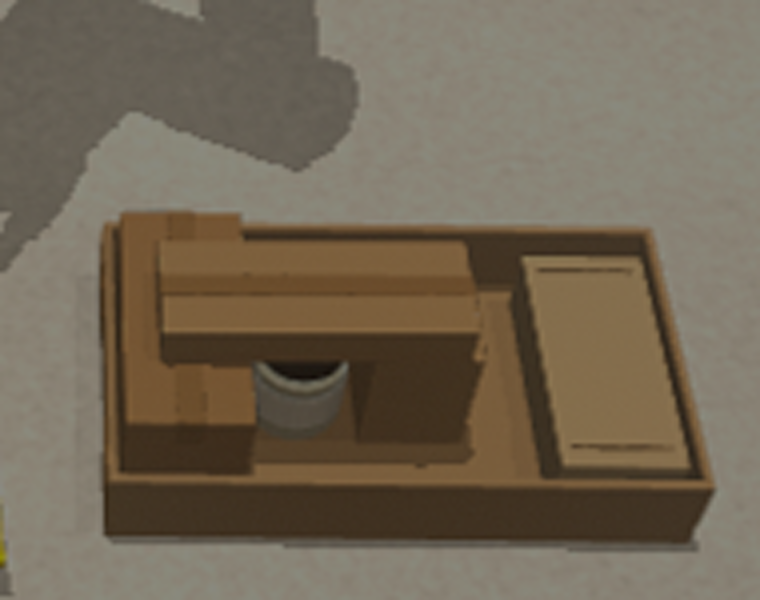

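Emit:
{"method": "move_arm", "body": {"series": [[[-0.003, -0.001, -0.02, 0, 0, 0, 0.085], [0, 0, -0.025, 0, 0, 0, 0.085], [0, 0, -0.02, 0, 0, 0, 0.085], [0, 0, -0.01, 0, 0, 0, 0.085], [0, 0, -0.004, 0, 0, 0, 0.085], [0, 0, 0, 0, 0, 0, 0.085], [0, 0, 0, 0, 0, 0, 0.085], [0, 0, 0, 0, 0, 0, 0.05], [0, 0, 0, 0, 0, 0, 0.05], [0, 0, 0, 0, 0, 0, 0.05], [0, 0, 0, 0, 0, 0, 0.05], [0, 0, 0, 0, 0, 0, 0.05], [0, 0, 0, 0, 0, 0, 0.05]]], "newtons": 35}}

```text
clock: 24.8
position: [0.4242, -0.1337, 0.0213]
ee_rot: [0.001, 0.178, 0.984, -0.0]
contact_force: [-0.4, 1.2, 6.3]
width: 0.0611
```

Emit:
{"method": "move_arm", "body": {"series": [[[0, 0, 0.015, 0, 0, 0, 0.05], [0, 0, 0.025, 0, 0, 0, 0.05], [0, 0, 0.035, 0, 0, 0, 0.05], [0, 0, 0.035, 0, 0, 0, 0.05], [0, 0, 0.035, 0, 0, 0, 0.05], [0.00946, 0.0362, 0, 0, 0, -0.0933, 0.05], [0.00946, 0.0362, 0, 0, 0, -0.0933, 0.05], [0.00946, 0.0362, 0, 0, 0, -0.0933, 0.05], [0.00946, 0.0362, 0, 0, 0, -0.0933, 0.05], [0.00946, 0.0362, 0, 0, 0, -0.0933, 0.05], [0.00946, 0.0362, 0, 0, 0, -0.0933, 0.05], [0.00946, 0.0362, 0, 0, 0, -0.0933, 0.05], [0.00946, 0.0362, 0, 0, 0, -0.0933, 0.05], [0.00946, 0.0362, 0, 0, 0, -0.0933, 0.05], [0.00946, 0.0362, 0, 0, 0, -0.0933, 0.05], [0.00946, 0.0362, 0, 0, 0, -0.0933, 0.05], [0.00946, 0.0362, 0, 0, 0, -0.0933, 0.05], [0.00946, 0.0362, 0, 0, 0, -0.0933, 0.05], [0, 0, 0, 0, 0, 0, 0.05], [0, 0, 0, 0, 0, 0, 0.05]]]}}

```text
clock: 26.47
position: [0.5462, 0.3388, 0.1645]
ee_rot: [-0.0, 0.706, 0.709, -0.0]
contact_force: [-0.5, -1.3, -2.1]
width: 0.0611
```

Emit:
{"method": "move_arm", "body": {"series": [[[0, 0, 0, 0, 0, 0, 0.05], [0, 0, 0, 0, 0, 0, 0.05]]]}}

```text
clock: 26.63
position: [0.5458, 0.3358, 0.165]
ee_rot: [0.0, 0.707, 0.707, -0.001]
contact_force: [0.3, -0.9, -2.9]
width: 0.0612
```

```bash
python3 w.py p12
```

```text
[0.54579019 0.33584195 0.16502857] [ 4.41784927e-05  7.07012537e-01  7.07200646e-01 -7.19302887e-04] [ 0.31883172 -0.92763776 -2.94891822] 0.06115706228478633 0.009690269401905727
2126.0 [132.1 388.4] [45.  91.5] [array([0.3821, 0.1225]), array([0.377 , 0.1137])]
1955.0 [420.8 386.3] [39.5 78. ] [array([0.6984, 0.126 ]), array([0.7031, 0.1173])]
13769.5 [280.5 284.2] [126.5 141. ] [array([0.5449, 0.2518]), array([0.5449, 0.247 ])]
```

View pics/p12w.png

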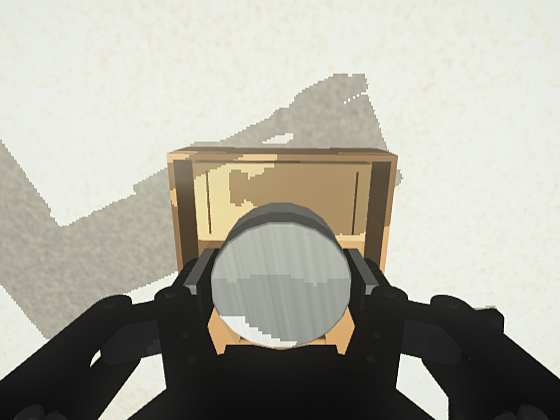

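View pics/p12sz.png

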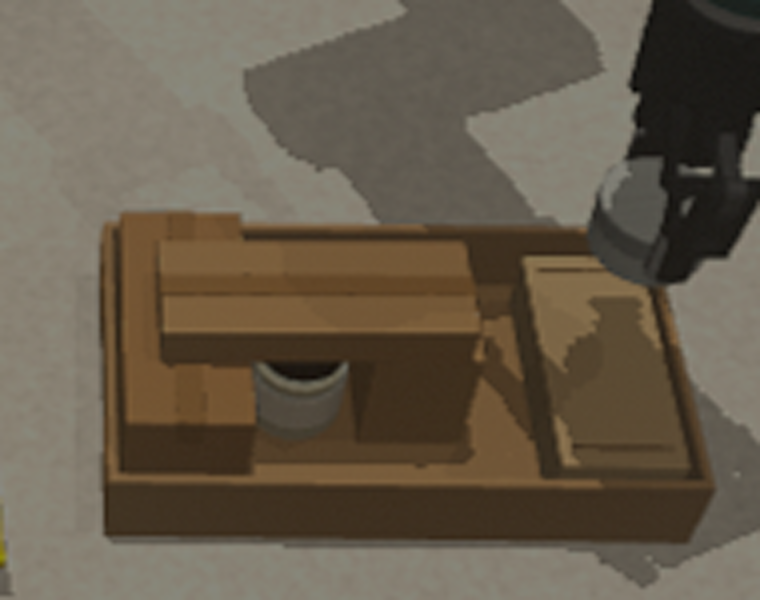

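Run:
```python
from h import *
import pickle
s,im=pickle.load(open('p12.pkl','rb'));R,t=wristRt(s,im)
print(ray(im,[(280.5,284.2)],.1817,R,t), rect(ray(im,[(193,158),(371,158)],.049,R,t).repeat(2,0)))
print(ray(im,[(168,153),(396,154),(193,162),(371,163)],.055,R,t))
```

```text
[[0.54505218 0.3380356  0.1817    ]] (array([0.5461, 0.3757]), 'sides', [0.0, 0.1466, 0.0, 0.1466], 'ang01', 0.0, 'ang03', 0.0)
[[0.45480959 0.38035096 0.055     ]
 [0.63730475 0.37969023 0.055     ]
 [0.4742368  0.37317046 0.055     ]
 [0.61791552 0.37247266 0.055     ]]
```

Emit:
{"method": "move_arm", "body": {"series": [[[0.001, 0, -0.012, 0, 0, 0, 0.05], [0, 0, -0.02, 0, 0, 0, 0.05], [0, 0, -0.02, 0, 0, 0, 0.05], [0, 0, -0.02, 0, 0, 0, 0.05], [0, 0, -0.01, 0, 0, 0, 0.05], [0, 0, -0.006, 0, 0, 0, 0.05], [0, 0, -0.004, 0, 0, 0, 0.05], [0, 0, 0, 0, 0, 0, 0.05], [0, 0, 0, 0, 0, 0, 0.05], [0, 0, 0, 0, 0, 0, 0.05]]]}}

```text
clock: 27.57
position: [0.5482, 0.3375, 0.0743]
ee_rot: [0.0, 0.707, 0.707, 0.001]
contact_force: [-0.3, -0.7, -1.3]
width: 0.0608
```

Emit:
{"method": "move_arm", "body": {"series": [[[0, 0, -0.002, 0, 0, 0, 0.05], [0, 0, -0.002, 0, 0, 0, 0.05], [0, 0, -0.001, 0, 0, 0, 0.05], [0, 0, 0, 0, 0, 0, 0.05], [0, 0, 0, 0, 0, 0, 0.05]]]}}

```text
clock: 27.98
position: [0.5473, 0.3371, 0.0682]
ee_rot: [0.0, 0.707, 0.707, -0.0]
contact_force: [-0.2, 0.7, -1.0]
width: 0.0606
```

Emit:
{"method": "move_arm", "body": {"series": [[[0, 0, -0.001, 0, 0, 0, 0.05], [0, 0, -0.001, 0, 0, 0, 0.05], [0, 0, 0, 0, 0, 0, 0.05]]]}}

```text
clock: 28.23
position: [0.5475, 0.3372, 0.0664]
ee_rot: [0.0, 0.707, 0.707, 0.0]
contact_force: [0.1, -0.3, 0.3]
width: 0.0607
```

Emit:
{"method": "move_arm", "body": {"series": [[[0, 0, -0.0005, 0, 0, 0, 0.05], [0, 0, 0, 0, 0, 0, 0.07], [0, 0, 0, 0, 0, 0, 0.08], [0, 0, 0, 0, 0, 0, 0.08], [0, 0, 0, 0, 0, 0, 0.08], [0, 0, 0.02, 0, 0, 0, 0.08], [0, 0, 0.04, 0, 0, 0, 0.08], [0, 0, 0.04, 0, 0, 0, 0.08], [-0.0058, -0.037, 0, 0, 0, 0.0679, 0.08], [-0.0058, -0.037, 0, 0, 0, 0.0679, 0.08], [-0.0058, -0.037, 0, 0, 0, 0.0679, 0.08], [-0.0058, -0.037, 0, 0, 0, 0.0679, 0.08], [-0.0058, -0.037, 0, 0, 0, 0.0679, 0.08], [-0.0058, -0.037, 0, 0, 0, 0.0679, 0.08], [-0.0058, -0.037, 0, 0, 0, 0.0679, 0.08], [-0.0058, -0.037, 0, 0, 0, 0.0679, 0.08], [-0.0058, -0.037, 0, 0, 0, 0.0679, 0.08]]]}}

```text
clock: 29.65
position: [0.4946, 0.0025, 0.1659]
ee_rot: [0.0, 0.46, 0.888, 0.0]
contact_force: [0.6, -0.4, 0.8]
width: 0.0801
```

Emit:
{"method": "move_arm", "body": {"series": [[[-0.0058, -0.037, 0, 0, 0, 0.0679, 0.08], [-0.0058, -0.037, 0, 0, 0, 0.0679, 0.08], [-0.0058, -0.037, 0, 0, 0, 0.0679, 0.08], [-0.0058, -0.037, 0, 0, 0, 0.0679, 0.08], [-0.0058, -0.037, 0, 0, 0, 0.0679, 0.08], [-0.0058, -0.037, -0.01, 0, 0, 0.0679, 0.08], [-0.0058, -0.037, -0.015, 0, 0, 0.0679, 0.08], [-0.0058, -0.037, -0.015, 0, 0, 0.0679, 0.08], [-0.0058, -0.037, -0.015, 0, 0, 0.0679, 0.08], [0, 0, -0.01, 0, 0, 0, 0.08], [0, 0, 0, 0, 0, 0, 0.08], [0, 0, 0, 0, 0, 0, 0.08], [0, 0, 0, 0, 0, 0, 0.08], [0, 0, 0, 0, 0, 0, 0.08]]]}}

```text
clock: 30.82
position: [0.4436, -0.3278, 0.1017]
ee_rot: [0.001, 0.172, 0.985, -0.0]
contact_force: [-0.8, -0.1, 0.6]
width: 0.0797
```

```bash
python3 w.py p13
```

```text
[ 0.44364658 -0.32780805  0.10165487] [ 5.70228825e-04  1.72419476e-01  9.85023437e-01 -1.63617424e-04] [-0.78060529 -0.1358596   0.63667708] 0.07971383175251341 0.004210386746930347
2042.0 [109.8 400.3] [53.9 77.4] [array([ 0.5408, -0.5157]), array([ 0.5476, -0.5244])]
3173.0 [277.4 219.8] [63.3 66. ] [array([ 0.4382, -0.3286]), array([ 0.4407, -0.3296])]
```

View pics/p13w.png

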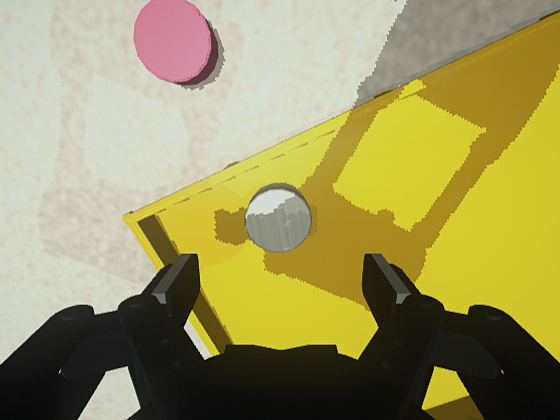

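View pics/p13sz.png

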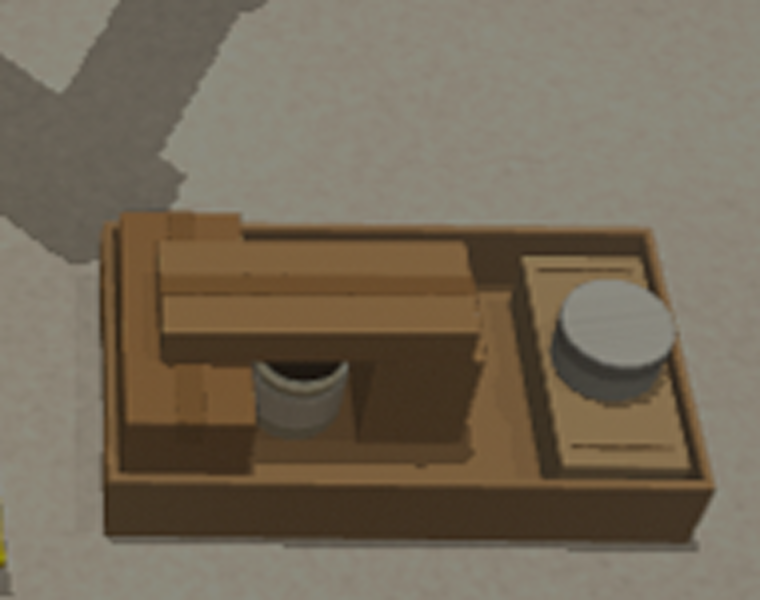

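Emit:
{"method": "move_arm", "body": {"series": [[[-0.002, -0.002, -0.02, 0, 0, 0, 0.08], [0, 0, -0.025, 0, 0, 0, 0.08], [0, 0, -0.02, 0, 0, 0, 0.08], [0, 0, -0.012, 0, 0, 0, 0.08], [0, 0, -0.006, 0, 0, 0, 0.08], [0, 0, 0, 0, 0, 0, 0.08], [0, 0, 0, 0, 0, 0, 0.08], [0, 0, 0, 0, 0, 0, 0.04], [0, 0, 0, 0, 0, 0, 0.04], [0, 0, 0, 0, 0, 0, 0.04], [0, 0, 0, 0, 0, 0, 0.04], [0, 0, 0, 0, 0, 0, 0.04], [0, 0, 0, 0, 0, 0, 0.04], [0, 0, 0, 0, 0, 0, 0.04]]], "newtons": 30}}

```text
clock: 32.08
position: [0.4416, -0.3314, 0.019]
ee_rot: [0.001, 0.173, 0.985, -0.0]
contact_force: [0.9, 0.4, 5.2]
width: 0.047
```

Run:
```python
from h import *
import pickle
d=pickle.load(open('d0.pkl','rb'))['scene'][1]
print('large',ray(d,un([(616,324)],4,(280,130)),.083))
print('flat',rect(ray(d,un([(160,241),(465,241),(480,333),(162,335)],4,(280,130)),.113)))
print(manip.get_state()['position'],manip.get_state()['width'],manip.get_state()['contact_force'])
```

```text
large [[0.55030286 0.33578995 0.083     ]]
flat (array([0.5493, 0.1666]), 'sides', [0.1685, 0.0645, 0.1693, 0.0659], 'ang01', 90.6, 'ang03', -1.1)
[ 0.4416032  -0.33136019  0.01895907] 0.04697685831438689 [0.86765172 0.35736371 5.18359379]
```

Emit:
{"method": "move_arm", "body": {"series": [[[0, 0, 0.015, 0, 0, 0, 0.04], [0, 0, 0.025, 0, 0, 0, 0.04], [0, 0, 0.035, 0, 0, 0, 0.04], [0, 0, 0.04, 0, 0, 0, 0.04], [0, 0, 0.04, 0, 0, 0, 0.04], [0.0059, 0.0371, 0, 0, 0, -0.068, 0.04], [0.0059, 0.0371, 0, 0, 0, -0.068, 0.04], [0.0059, 0.0371, 0, 0, 0, -0.068, 0.04], [0.0059, 0.0371, 0, 0, 0, -0.068, 0.04], [0.0059, 0.0371, 0, 0, 0, -0.068, 0.04], [0.0059, 0.0371, 0, 0, 0, -0.068, 0.04], [0.0059, 0.0371, 0, 0, 0, -0.068, 0.04], [0.0059, 0.0371, 0, 0, 0, -0.068, 0.04], [0.0059, 0.0371, 0, 0, 0, -0.068, 0.04], [0.0059, 0.0371, 0, 0, 0, -0.068, 0.04]]]}}

```text
clock: 33.33
position: [0.4998, 0.0419, 0.1729]
ee_rot: [0.0, 0.493, 0.87, 0.0]
contact_force: [-0.3, -0.8, -1.0]
width: 0.047
```

Emit:
{"method": "move_arm", "body": {"series": [[[0.0059, 0.0371, 0, 0, 0, -0.068, 0.04], [0.0059, 0.0371, 0, 0, 0, -0.068, 0.04], [0.0059, 0.0371, 0, 0, 0, -0.068, 0.04], [0.0059, 0.0371, 0, 0, 0, -0.068, 0.04], [0.0059, 0.0371, 0, 0, 0, -0.068, 0.04], [0.0059, 0.0371, 0, 0, 0, -0.068, 0.04], [0.0059, 0.0371, 0, 0, 0, -0.068, 0.04], [0.0059, 0.0371, 0, 0, 0, -0.068, 0.04], [0, 0, 0, 0, 0, 0, 0.04], [0, 0, 0, 0, 0, 0, 0.04], [0, 0, 0, 0, 0, 0, 0.04], [0, 0, 0, 0, 0, 0, 0.04], [0, 0, 0, 0, 0, 0, 0.04]]]}}

```text
clock: 34.42
position: [0.5471, 0.3354, 0.1729]
ee_rot: [0.0, 0.708, 0.706, -0.0]
contact_force: [-1.2, 0.1, -1.0]
width: 0.0469
```

```bash
python3 w.py p14
python3 - <<'E'
import cv2
a=cv2.imread('pics/p14w.png');cv2.imwrite('pics/p14z.png',cv2.resize(a[170:370,150:410],None,fx=3,fy=3,interpolation=cv2.INTER_CUBIC))
E
```

```text
[0.54705542 0.33539104 0.17287208] [ 1.27354592e-04  7.08014502e-01  7.06197828e-01 -2.76795763e-04] [-1.24129391  0.11285574 -1.03548459] 0.04687449510557917 0.003707710260702351
1484.5 [414.8 384.2] [35.8 88. ] [array([0.6966, 0.1196]), array([0.7011, 0.111 ])]
1499.5 [140.8 384.8] [44.1 92.5] [array([0.3885, 0.1195]), array([0.3838, 0.1108])]
7572.0 [280.5 280. ] [ 94.6 104.8] [array([0.546 , 0.2515]), array([0.546 , 0.2468])]
3559.5 [281.2 209.8] [78.9 85.9] [array([0.5469, 0.3249]), array([0.5469, 0.3224])]
```

View pics/p14z.png

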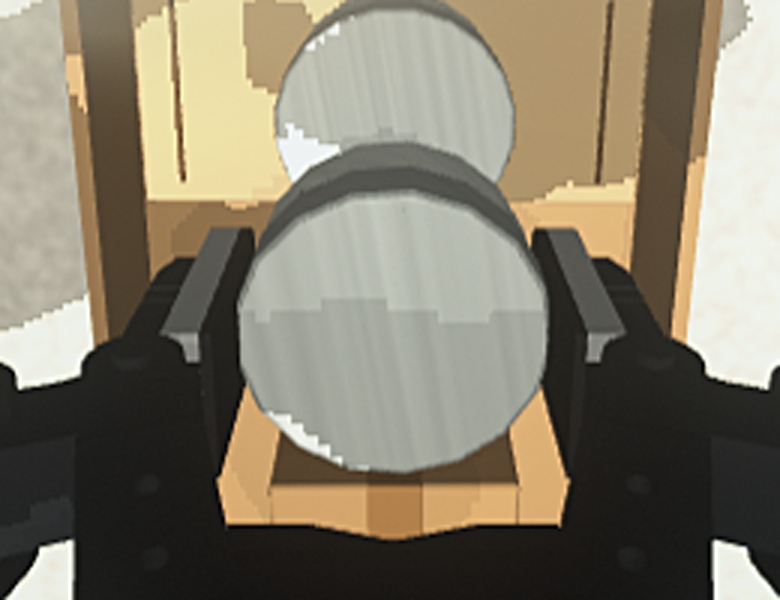

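View pics/p14sz.png

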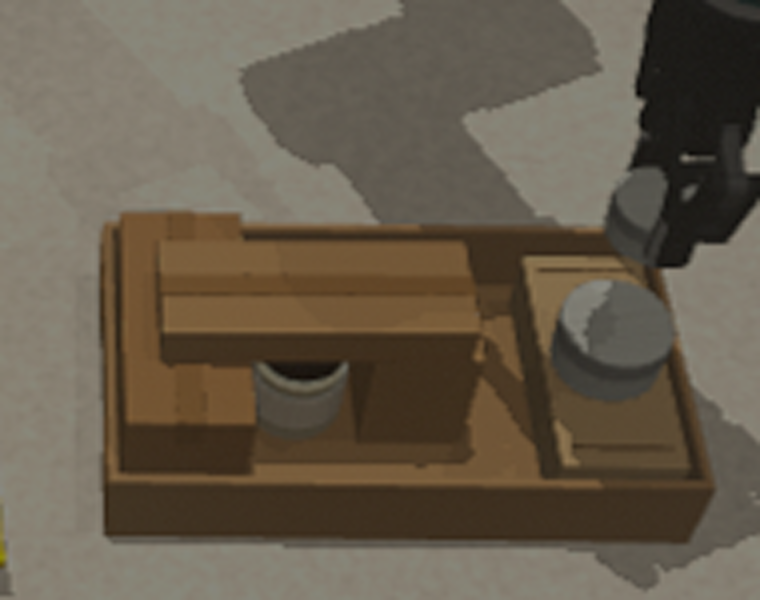

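Run:
```python
from h import *
import pickle
s,im=pickle.load(open('p14.pkl','rb'));R,t=wristRt(s,im)
Z=lambda p:un(p,3,(150,170))
print(ray(im,Z((395,118)),.083,R,t),ray(im,Z((393,331)),s['position'][2]-.015+.026,R,t))
print(ray(im,Z([(275,117),(515,117),(395,9)]),.083,R,t))
print(ray(im,Z([(238,331),(548,331),(393,190),(393,472)]),s['position'][2]+.011,R,t))
```

```text
[[0.54688793 0.33930802 0.083     ]] [[0.54637992 0.33631727 0.18387208]]
[[0.51595571 0.33964323 0.083     ]
 [0.57781822 0.33951144 0.083     ]
 [0.54693186 0.36766293 0.083     ]]
[[0.52301461 0.33636495 0.18387208]
 [0.56974232 0.33626958 0.18387208]
 [0.54642937 0.35905815 0.18387208]
 [0.54632531 0.31120741 0.18387208]]
```

Emit:
{"method": "move_arm", "body": {"series": [[[0.0005, 0.0015, -0.012, 0, 0, 0, 0.04], [0, 0, -0.018, 0, 0, 0, 0.04], [0, 0, -0.016, 0, 0, 0, 0.04], [0, 0, -0.011, 0, 0, 0, 0.04], [0, 0, -0.006, 0, 0, 0, 0.04], [0, 0, -0.004, 0, 0, 0, 0.04], [0, 0, 0, 0, 0, 0, 0.04], [0, 0, 0, 0, 0, 0, 0.04], [0, 0, 0, 0, 0, 0, 0.04]]]}}

```text
clock: 35.27
position: [0.5483, 0.3387, 0.1066]
ee_rot: [0.0, 0.708, 0.707, 0.001]
contact_force: [0.6, -0.4, -0.2]
width: 0.0468
```

Emit:
{"method": "move_arm", "body": {"series": [[[0, 0, -0.002, 0, 0, 0, 0.04], [0, 0, -0.001, 0, 0, 0, 0.04], [0, 0, -0.001, 0, 0, 0, 0.04], [0, 0, 0, 0, 0, 0, 0.04], [0, 0, 0, 0, 0, 0, 0.04]]]}}

```text
clock: 35.68
position: [0.5476, 0.3384, 0.1018]
ee_rot: [0.0, 0.708, 0.707, 0.0]
contact_force: [-0.0, 0.6, 0.0]
width: 0.047
```

Emit:
{"method": "move_arm", "body": {"series": [[[0, -0.001, -0.001, 0, 0, 0, 0.04], [0, 0, -0.001, 0, 0, 0, 0.04], [0, 0, -0.001, 0, 0, 0, 0.04], [0, 0, 0, 0, 0, 0, 0.04], [0, 0, 0, 0, 0, 0, 0.04]]]}}

```text
clock: 36.1
position: [0.5476, 0.3374, 0.0986]
ee_rot: [-0.0, 0.708, 0.707, -0.0]
contact_force: [-0.1, 0.1, -0.6]
width: 0.0467
```

Emit:
{"method": "move_arm", "body": {"series": [[[0, 0, -0.0007, 0, 0, 0, 0.04], [0, 0, 0, 0, 0, 0, 0.04], [0, 0, 0, 0, 0, 0, 0.04]]]}}

```text
clock: 36.35
position: [0.5477, 0.3375, 0.0981]
ee_rot: [0.0, 0.708, 0.707, 0.0]
contact_force: [0.4, 0.2, 0.2]
width: 0.0471
```

Emit:
{"method": "move_arm", "body": {"series": [[[0, 0, -0.0006, 0, 0, 0, 0.04], [0, 0, 0, 0, 0, 0, 0.04], [0, 0, 0, 0, 0, 0, 0.04]]]}}

```text
clock: 36.6
position: [0.5478, 0.3375, 0.098]
ee_rot: [0.0, 0.708, 0.707, 0.0]
contact_force: [-0.8, 0.1, 4.8]
width: 0.0471
```

In contact (4.8 N). I'll release, rise and look at the result.

Emit:
{"method": "move_arm", "body": {"series": [[[0, 0, 0.0004, 0, 0, 0, 0.04], [0, 0, 0, 0, 0, 0, 0.06], [0, 0, 0, 0, 0, 0, 0.08], [0, 0, 0, 0, 0, 0, 0.08], [0, 0, 0, 0, 0, 0, 0.08], [0, 0, 0, 0, 0, 0, 0.08], [0, 0, 0.02, 0, 0, 0, 0.08], [0, 0, 0.035, 0, 0, 0, 0.08], [0, 0, 0.04, 0, 0, 0, 0.08], [-0.01, -0.025, 0.03, 0, 0, 0, 0.08], [-0.02, -0.025, 0.025, 0, 0, 0, 0.08], [-0.02, -0.025, 0.025, 0, 0, 0, 0.08], [-0.02, -0.025, 0.025, 0, 0, 0, 0.08], [-0.0, -0.025, 0.02, 0, 0, 0, 0.08], [0, 0, 0, 0, 0, 0, 0.08], [0, 0, 0, 0, 0, 0, 0.08], [0, 0, 0, 0, 0, 0, 0.08], [0, 0, 0, 0, 0, 0, 0.08]]]}}

```text
clock: 38.1
position: [0.4774, 0.213, 0.3163]
ee_rot: [-0.001, 0.707, 0.707, -0.001]
contact_force: [0.1, 0.4, -0.9]
width: 0.0797
```

```bash
python3 w.py p15;python3 - <<'E'
from h import *
snap('side','d15.png')
a=cv2.imread('pics/d15.png'); cv2.imwrite('pics/d15z.png',cv2.resize(a[110:260,150:340],None,fx=4,fy=4,interpolation=cv2.INTER_CUBIC))
E
```

```text
[0.47743855 0.21301906 0.31633887] [-0.0008056   0.70736291  0.7068495  -0.00091842] [ 0.11852726  0.40859403 -0.94307596] 0.07969774085166285 0.010866885281465878
1047.5 [451.2 407.8] [37.2 71.2] [array([ 0.7787, -0.2087]), array([ 0.7846, -0.2183])]
2060.0 [111.1 398.1] [52.4 79.8] [array([ 0.1774, -0.188 ]), array([ 0.1716, -0.1972])]
2045.0 [ 30.1 286.3] [ 47.7 101.3] [array([0.0867, 0.0344]), array([0.0791, 0.0295])]
2603.5 [343.2  67.9] [56.2 63. ] [array([0.5548, 0.3455]), array([0.5564, 0.3467])]
```

View pics/p15w.png

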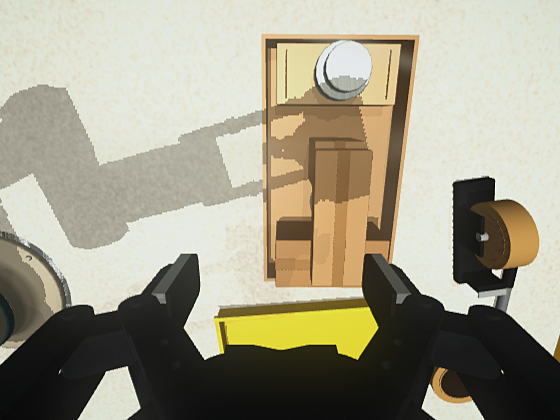

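View pics/p15sz.png

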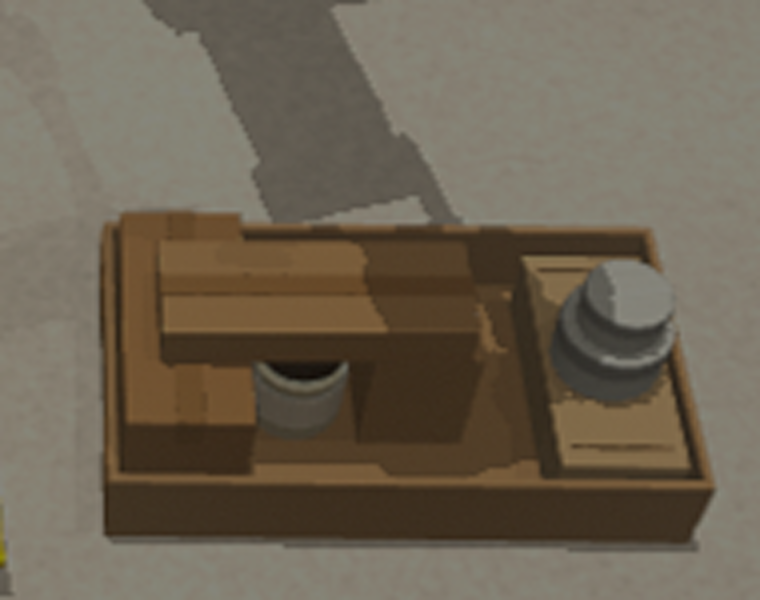

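View pics/d15z.png

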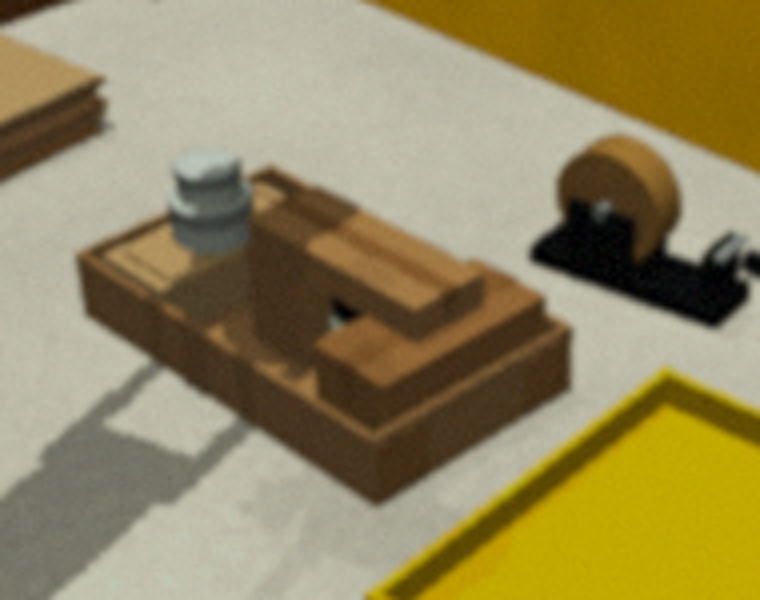

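Run:
```python
from h import *
import pickle
d=pickle.load(open('d0.pkl','rb'))['scene'][1]
U=lambda p:un(p,4,(280,130))
print('large',ray(d,U((616,325)),.083),'small',ray(d,U((628.5,296)),.109))
```

```text
large [[0.55100858 0.33566056 0.083     ]] small [[0.55145737 0.33600379 0.109     ]]
```

All checks are within tolerance: the tins are concentric to about 1 mm, and the robot is clear of everything.

```bash
python3 -c "
from rig import manip
print(manip.sign_off())"
```

```text
the job is handed in; nothing more can be done
None
```

The order is packed and handed in at about 38 s of the 141 s allowed; sign-off gives no verdict, so the figures below are my own checks.

| Check | Measured | Limit |
|---|---|---|
| Jar to tall box, centre distance | about 67 mm (gap about 4 mm) | 86 mm |
| Upright box to jar, centre distance | about 65 mm (gap about 7 mm) | 81 mm |
| Jar and upright box off the carton's middle line | within about 3 mm | 15 mm |
| Upright box out of square | about 1° | 12° |
| Flat box centre from jar | about 2 mm | 20 mm |
| Flat box out of line with carton | about 1° | 10° |
| Large tin from middle of low box | about 4 mm | 15 mm |
| Small tin from large tin | about 1 mm | 10 mm |

- **Heights and upright:** I did not measure these separately. Each part was lowered to light contact (up to about 10 N on the jar) at the height expected for its seat. The last pictures show everything standing level.
- **Bystanders:** The arm never came near the tape dispenser, the tape roll, the turquoise box or the pink tin. I did not re-measure their positions.
- **Disagreements:** The wrist and scene cameras differed by 3–5 mm in world x (across the carton). For the large tin in y they differed by about 3 mm. Both are well inside the limits.

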